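# Set out a finished order on the metalworker's bench

### The arm

A 7-joint arm with a two-finger parallel gripper is mounted at the origin on the work surface. World frame = base frame: x ahead of the robot, y to its left, z up, the work surface at z = 0. Lengths are in m, angles in rad, forces in N, time in s.
With the tool pointing down it reaches from about 0.4 to 0.85 m from the base axis. Payload 4.5 kg.
Tool frame: the origin (TCP) lies on the centre line of the jaws, within the pads' length; the fingertips stand manip.tips_ahead ahead of it and the grasp point (between the pads) lies 8 mm behind it (manip.tips_ahead is the distance from the TCP to the fingertips, in m); z points along the fingers, y is the line along which they close (so a half turn about z gives the same grasp; the last joint's range is limited). The gripper opens to 88 mm and grips with 3 to 60 N. Pads are 18 mm wide; open, the fingers measure 123 mm over their backs; the gripper's body (75 mm by 187 mm) begins 45 mm behind the grasp point.
Start: joints at [1.324, 0.689, -0.195, 1.565, 0.157, 0.902, -0.215], TCP at [0.173, -0.601, 0.25] pointing down, gripper open.
Joint ranges: [-3.01, 3.01], [-0.46, 2.08], [-1.47, 1.51], [0.13, 2.56], [-1, 4.14], [0.04, 2.09], [-2.66, 2.66]. Speed limits (rad/s): [2.57, 2.57, 3.14, 3.14, 3.14, 3.14, 3.14].

### API

Orientations are given as [roll, pitch, yaw] about the fixed x, y, z axes, in that order (R = Rz(yaw) Ry(pitch) Rx(roll)).
In Python, from rig import get_obs, cams, manip gives the robot as it stands. The module is installed in compiled form; this text tells all that it offers.
- The arm moves only by the tool step_arm, never from a script. Its argument "rows" is a list that holds one entry, the list of rows, each a list of 7 numbers: the shift along the world's x, y, z each as a share of 0.2 m, from -1 to 1, then the turn, a rotation vector about the world's x, y, z each as a share of 180 degrees, from -1 to 1, then the closure, from 0 (fully open) to 1 (shut). A call has 1 to 8 rows; each row shifts and turns the commanded pose from where the row before left it; what a row does not reach is not made up. A row lasts 1/10 s, in which the tool goes at most 50 mm and 8.59 degrees, less where a joint would pass 70% of its speed; a pose out of reach is approached as far as the arm can. A call with a number of a shift or a turn outside -1 to 1 is refused whole. A call with a gripper value outside its range is refused whole. The fingers move at their own pace and stop on an object; "grip_force" is the grip in N (left out, the last holds). Time passes only in rows, so rows that do not move let the fingers close. It gives the time, the measured TCP pose, the force, the opening and the grip force at its end, in the units of the state.
- get_obs(): the state, without advancing time (a new reading comes with each control period).
- cams.grab_frame(name): name is "scene" or "top" or "wrist"; returns the picture (420x560x3 uint8, red, green, blue); there is no depth.
- cams.get_calibration(name): a dict with "fx", "fy", "cx", "cy" (pixels), "k1" (the pictures are not rectified: a ray, as slopes to the right and down, at radius r is drawn at 1 + k1 r^2 times it, then the intrinsics apply), "extrinsics" (4x4, takes a point from camera to world coordinates). Camera axes: x right, y up, looking along -z (the intrinsics and any distortion apply to the point x, -y, -z); pixel columns grow to the right and rows downward; lengths in m; the calibration is good to about 2 mm. A picture is of the moment at which its call begins: read the wrist's pose just before it. get_calibration takes no time and is no camera call; for the wrist camera it gives the pose at the moment of the call.
- manip.hand_in(): hands the job in; it is judged then, once.
The state is a dict: "clock": time; "joints": joint angles; "dq": joint speeds; "joint_efforts": joint torques, N m; "tcp_pos": TCP position; "eef_rot": TCP orientation; "force": force on the tool from outside, world axes, zero at the start; "wrist_torque": the same for the moment, N m; "opening": finger opening in m; "finger_force": force on a finger pad.
Only numpy, scipy, OpenCV 4.12 (cv2) and the standard library are available. Lean on these libraries where they do the work, as an engineer would, in place of code of your own. Each camera call takes 0.05 s, during which the arm holds its last target. There are 200 camera calls.

### The job

Set out the finished order for collection: stack all the tins in one column on the narrow wooden stand, every wide tin below every small one, each lid up, centred on the stand and squared up with it; put the brass rosette flange down, flat on the floor of the nest block's round pocket, and lay the plaque brass face up on the sloped easel, centred, lengthwise up the slope and with its lower edge against the ledge. Leave the other things on the bench where they are.

Things in the scene. Friction and masses are not known exactly. Their poses are not given: they have to be found in the camera images.
- wide1: Wide closed tinplate tin (box with a flush lid and a paper label on top), 100 mm long (its x), 62 mm wide (its y), 36 mm high; origin at the centre of the underside, z up through the lid. Starts lid up anywhere on the near bench, any yaw; the two ends are alike. May be absent (None).
- wide2: Wide closed tinplate tin (box with a flush lid and a paper label on top), 100 mm long (its x), 62 mm wide (its y), 36 mm high; origin at the centre of the underside, z up through the lid. Starts lid up anywhere on the near bench, any yaw; the two ends are alike. May be absent (None).
- small1: Small closed tinplate tin (box with a flush lid and a paper label on top), 74 mm long (its x), 48 mm wide (its y), 32 mm high; origin at the centre of the underside, z up through the lid. Starts lid up anywhere on the near bench, any yaw; the two ends are alike. May be absent (None).
- small2: Small closed tinplate tin (box with a flush lid and a paper label on top), 74 mm long (its x), 48 mm wide (its y), 32 mm high; origin at the centre of the underside, z up through the lid. Starts lid up anywhere on the near bench, any yaw; the two ends are alike. May be absent (None).
- small3: Small closed tinplate tin (box with a flush lid and a paper label on top), 74 mm long (its x), 48 mm wide (its y), 32 mm high; origin at the centre of the underside, z up through the lid. Starts lid up anywhere on the near bench, any yaw; the two ends are alike. May be absent (None).
- rosette: Brass rosette: a round flange 84 mm across and 8 mm thick, with a shallow shoulder (68 mm across falling to 44 mm, up to 15 mm above the underside) and a plain round neck 38 mm across on it up to 44 mm above the underside. Origin at the centre of the flange's underside, z up along the neck. Starts flange down on the bench.
- plaque: Plaque: wooden board with a brass face, 100 mm long (its x), 60 mm wide (its y), 16 mm thick, with a low round boss (3 mm) and four rivet heads on the brass face. Origin at the centre of the wooden underside, z out of the brass face. Starts brass face up on the bench, any yaw; the two ends are alike.
- stand: Fixed wooden stand for the column: a block 90 mm (x) by 46 mm (y) whose top is 40 mm above the bench, on a flat foot 110 x 90 mm and 8 mm thick. Narrower than every tin. Origin at the centre of its underside, on the bench.
- nest: Fixed wooden nest block 124 x 124 mm, 30 mm high, with a central round pocket 92 mm across and 12 mm deep in its top (pocket floor 18 mm above the bench). Origin at the centre of its underside.
- easel: Fixed wooden easel: a deck 130 mm long and 84 mm wide (its y) that slopes at 25 degrees (0.436 rad), rising along the easel's own +x (away from the robot at yaw 0). A ledge across its lower (-x) end stands 12 mm above the deck. The deck's surface is 58 mm above the bench over the easel's origin, which lies on the bench below the middle of the deck; its highest point is 86 mm above the bench.
- easel_seat (a point): Point on the deck's surface where the centre of the plaque's underside lies when the plaque is centred across the deck, its length up the slope, its lower edge against the ledge. The point's axes are the easel's (z vertical), not the deck's. Going up the slope is (cos 25, 0, sin 25) in the easel's frame and the deck's normal (-sin 25, 0, cos 25).
- bench_block: Bystander: round dark steel bench block, 52 mm across, 30 mm high, near the middle of the bench. Leave it alone. Origin on its underside.
- wax_pot: Bystander: squat black closed pot with a grey lid, 58 mm across, 40 mm high, near the middle of the bench. Leave it alone. Origin on its underside.
- hammer: Bystander: hammer lying along y beyond the work area, about 250 mm long. Leave it alone. Origin near its middle, on its underside.
- wrench: Bystander: steel wrench lying along y beyond the work area. Leave it alone. Origin near its middle, on its underside.
- oil: Bystander: amber glass jar with a black cap, 56 mm across, 70 mm tall, far left. Leave it alone. Origin on its underside.
- mug: Bystander: white mug, 70 mm across plus its handle, 70 mm tall, far right. Leave it alone. Origin on its underside.
Not all that is in view belongs to the job. What is shaped like the rosette but turquoise is not meant.

How it is judged:
At the end, for the whole second after the job is handed in: Tins in one column on the stand, small above wide, level, within 12 mm and 7 deg of it. Rosette flange down in the pocket: within 7 mm, level to 3 deg, less than 4 mm off its floor. Plaque face up at 21 to 29 deg, within 12 mm of the seat and 7 deg of square. All released, at rest (horizontal distance between each of wide1, wide2, small1, small2, small3 and stand below 0.012 m and z of each of wide1, wide2, small1, small2, small3 in the frame of stand above 0.035 m and angle between the x axis of each of wide1, wide2, small1, small2, small3 and the x axis of stand, either way round below 0.12 rad and angle between each of wide1, wide2, small1, small2, small3's own z axis and vertical below 0.08 rad and linear speed of each of wide1, wide2, small1, small2, small3, rosette, plaque below 0.02 m/s and z of each of small1, small2, small3 in the frame of wide1 above 0.02 m and z of each of small1, small2, small3 in the frame of wide2 above 0.02 m and horizontal distance between rosette and nest below 0.007 m and z of rosette in the frame of nest below 0.022 m and angle between rosette's own z axis and vertical below 0.06 rad and distance between plaque and easel_seat below 0.012 m and angle between plaque's own z axis and vertical between 0.36 and 0.51 rad and angle between the y axis of plaque and the y axis of easel, either way round below 0.12 rad); the robot touches nothing.
It fails at once if a bystander (bench block, wax pot, hammer, wrench, oil jar, mug) is pushed more than 50 mm from its place or tipped over (distance of any of bench_block, wax_pot, hammer, wrench, oil, mug from where it was at the start of the episode above 0.05 m or angle between any of bench_block, wax_pot, oil, mug's own z axis and vertical above 0.6 rad).
Of wide1, wide2, small1, small2, small3 only 3 to 5 are there at a start; the rules pass over those that are not, and their reading is None.
At some moment in a run one of rosette, plaque, small3 may be knocked a few centimetres aside while the robot is not near it.
Once in a run the grip may slacken for a moment while it holds something.
It also fails if it takes over 210 s, if anything falls off the work surface, if the arm or the gripper's body presses on something with over 40 N, if the wrist force passes 120 N, or if a joint passes its speed limit or range.

## Working session

There is one attempt and no reset: what is moved stays moved. The work goes in short steps, Python scripts to look and compute and a tool call to move; the robot and the scene stay as the last step left them, time stands still between calls to the robot, and variables do not carry over. Pictures are saved under pics/ and viewed, at most 14 in all, crops included, and the job is handed in when it is done.

Besides the shell and the picture viewer there is one more tool, called after "Call:" by a JSON object that holds its "fn" and its "kwargs", one argument or row to a line. step_arm: Moves the arm, as the interface text tells. Shift numbers are shares of 0.2 m and turn numbers shares of 180 degrees, none past 1 either way. Its arguments: {"type":"object","properties":{"rows":{"type":"array"},"grip_force":{"type":"number"}},"required":["rows"]}

```bash
mkdir -p pics; ls; python3 - <<'E'
from rig import get_obs,cams,manip
import cv2
print(manip.tips_ahead); o=get_obs(); print(o)
for n in ("top","scene"):
    c=cams.get_calibration(n);print(n,c)
    cv2.imwrite(f"pics/{n}0.png",cams.grab_frame(n)[:,:,::-1])
print(cams.get_calibration("wrist"))
E
```

```text
pics
0.011
{'clock': 0.0, 'joints': array([ 1.32378461,  0.68993141, -0.19452877,  1.56629806,  0.15732269,
        0.90250568, -0.21509377]), 'dq': array([ 0.0004859 , -0.00183619,  0.00091382,  0.00026301, -0.00075515,
        0.00076712,  0.00082166]), 'joint_efforts': array([-1.90062792e-04, -5.27554572e+01, -1.26685593e+00, -1.53426629e+01,
       -5.26267604e-02,  6.61178885e-03,  1.66918467e-04]), 'tcp_pos': array([ 0.17300384, -0.59996863,  0.24895546]), 'eef_rot': array([-3.13985038e+00,  1.39773685e-04,  2.80922302e-01]), 'force': array([-1.41289463, -0.0507625 ,  0.43772516]), 'wrist_torque': array([0.01716525, 0.05388275, 0.03566233]), 'finger_force': 0.0, 'opening': 0.08817797568417135}
top {'fx': 442.0326557598549, 'fy': 442.0326557598549, 'cx': 274.16918769871586, 'cy': 209.77979120191563, 'k1': -0.1334323796818544, 'extrinsics': array([[-0.01993301,  0.99152086, -0.12840973,  0.31762119],
       [-0.99979006, -0.0203773 , -0.00214696, -0.00521686],
       [-0.0047454 ,  0.12833998,  0.99171888,  1.30651136],
       [ 0.        ,  0.        ,  0.        ,  1.        ]])}
scene {'fx': 510.9095293478139, 'fy': 510.9095293478139, 'cx': 281.91705837693604, 'cy': 206.77477320721894, 'k1': 0.04747623945481479, 'extrinsics': array([[-0.4755334 , -0.72768072,  0.49431646,  1.19906193],
       [ 0.87965993, -0.38813689,  0.27486026,  0.41207978],
       [-0.00814806,  0.56553562,  0.82468362,  1.2353745 ],
       [ 0.        ,  0.        ,  0.        ,  1.        ]])}
{'fx': 304.662441619473, 'fy': 304.662441619473, 'cx': 275.9507233635615, 'cy': 205.1153274879165, 'k1': -0.047844830248549, 'extrinsics': array([[ 0.27752694,  0.91701133,  0.2864769 ,  0.24736976],
       [-0.96071568,  0.26553511,  0.08072475, -0.5792808 ],
       [-0.00204417, -0.29762615,  0.95468031,  0.38354638],
       [ 0.        ,  0.        ,  0.        ,  1.        ]])}
```

View pics/top0.png

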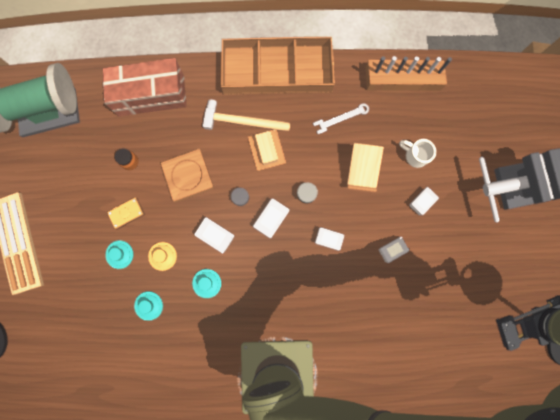

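View pics/scene0.png

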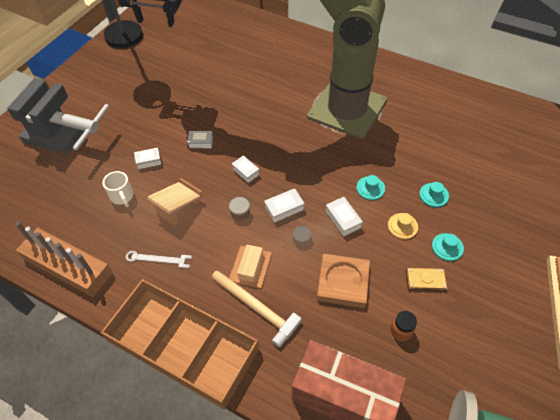

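Top view: brass rosette (162,257), plaque (125,213), nest (187,175), stand (267,149), easel (366,166), wide tins (214,235) and (271,218), and small tins (329,239), (425,201), and (394,249) in shadow. The turquoise ones are decoys. The scene view agrees.

```bash
cat > h.py <<'E'
import numpy as np,cv2
from rig import get_obs,cams,manip
def rays(cal,px):
    px=np.atleast_2d(np.asarray(px,float)); d=(px-[cal["cx"],cal["cy"]])/[cal["fx"],cal["fy"]]
    u=d.copy()
    for _ in range(20): u=d/(1+cal["k1"]*(u**2).sum(1,keepdims=True))
    E=cal["extrinsics"]; return E[:3,3],np.c_[u[:,0],-u[:,1],-np.ones(len(u))]@E[:3,:3].T
def cast(cal,px,z):
    o,d=rays(cal,px); return (o+d*((z-o[2])/d[:,2])[:,None])[:,:2]
def proj(cal,P):
    E=cal["extrinsics"]; c=(np.atleast_2d(P)-E[:3,3])@E[:3,:3]; s=np.c_[c[:,0],-c[:,1]]/-c[:,2:]
    return s*(1+cal["k1"]*(s**2).sum(1,keepdims=True))*[cal["fx"],cal["fy"]]+[cal["cx"],cal["cy"]]
def rect(w):
    (c,s,a)=cv2.minAreaRect((w*1000).astype(np.float32)); 
    if s[0]<s[1]: s=s[::-1];a+=90
    a=(a+90)%180-90
    M=cv2.moments(cv2.convexHull((w*1000).astype(np.float32)))
    return np.array(c)/1000,np.array([M['m10'],M['m01']])/M['m00']/1000,np.round(s,1),round(a,1)
def comps(mask,amin=60,amax=8000):
    mask=cv2.morphologyEx(mask.astype(np.uint8)*255,cv2.MORPH_OPEN,np.ones((3,3)))
    return [c[:,0] for c in cv2.findContours(mask,cv2.RETR_EXTERNAL,cv2.CHAIN_APPROX_NONE)[0] if amin<cv2.contourArea(c)<amax]
def grab(n):
    cal=cams.get_calibration(n); im=np.ascontiguousarray(cams.grab_frame(n)); return cal,im,cv2.cvtColor(im,cv2.COLOR_RGB2HSV)
E
python3 - <<'E'
from h import *
cal,im,hsv=grab("top")
np.save("top0.npy",im)
H,S,V=cv2.split(hsv)
print("colors",{p:hsv[p[1],p[0]].tolist() for p in [(214,235),(271,218),(394,249),(329,239),(425,201),(162,246),(125,213),(187,175),(167,180),(268,148),(258,160),(366,166),(300,250),(200,100)]})
for name,m in [("white",(S<70)&(V>120)),("grey",(S<70)&(V>60)),("brass",(H>17)&(H<30)&(S>120)&(V>150)),("light",(H>12)&(H<28)&(S>60)&(S<150)&(V>170))]:
    print(name)
    for c in comps(m):
        if not(80<c[:,1].mean()<330 and 90<c[:,0].mean()<480): continue
        w=cast(cal,c,.018); r=rect(w); print(c.mean(0).round(),cv2.contourArea(c),r[0].round(4),r[1].round(4),r[2],r[3])
v=cv2.resize(im[110:330,90:460],None,fx=2.16,fy=2.16,interpolation=cv2.INTER_CUBIC)
cv2.imwrite("pics/z1.png",v[:,:,::-1])
E
```

```text
colors {(214, 235): [0, 0, 247], (271, 218): [0, 0, 247], (394, 249): [21, 41, 212], (329, 239): [0, 0, 247], (425, 201): [0, 0, 247], (162, 246): [22, 132, 244], (125, 213): [24, 124, 246], (187, 175): [14, 137, 232], (167, 180): [13, 141, 217], (268, 148): [26, 65, 247], (258, 160): [13, 142, 214], (366, 166): [26, 66, 247], (300, 250): [11, 128, 161], (200, 100): [11, 133, 157]}
white
[394. 250.] 407.5 [ 0.3594 -0.3509] [ 0.3594 -0.3511] [79.4 49.6] -62.4
[329. 239.] 436.0 [ 0.3967 -0.1613] [ 0.3967 -0.1613] [78.8 52. ] 71.6
[214. 235.] 756.5 [0.4146 0.176 ] [0.4148 0.1759] [107.4  65.6] 56.7
[271. 218.] 767.5 [0.4614 0.0081] [0.4613 0.0083] [105.2  67.9] -34.5
[240. 196.] 223.0 [0.5277 0.0992] [0.5271 0.0991] [50.5 47.9] 88.8
[424. 201.] 430.5 [ 0.5023 -0.4506] [ 0.5024 -0.4502] [84.  52.9] -46.8
[307. 192.] 302.5 [ 0.5341 -0.1005] [ 0.5352 -0.1001] [59.3 57. ] 88.8
[366. 166.] 549.0 [ 0.6135 -0.2843] [ 0.6114 -0.2819] [123.5  61.8] -12.9
[266. 150.] 119.0 [0.6634 0.0202] [0.6632 0.0192] [58.6 27.5] 16.8
[418. 151.] 696.5 [ 0.6507 -0.4438] [ 0.6547 -0.4433] [109.1  84.6] -87.0
[3
[... 1065 characters left out ...]
 118.] 431.5 [0.7827 0.0923] [0.772  0.1232] [237.5  93.2] 88.3
[152.  80.] 111.5 [0.8847 0.3697] [0.8952 0.3708] [103.2  73.2] -84.1
brass
[156. 260.] 122.0 [0.3414 0.3488] [0.3433 0.3453] [57.5 42.2] 68.0
[166. 248.] 106.5 [0.3799 0.3191] [0.3787 0.3193] [65.9 27.7] 74.3
[125. 213.] 431.5 [0.4855 0.4452] [0.4852 0.4449] [93.8 53.7] -64.6
light
[162. 256.] 688.0 [0.3546 0.3295] [0.3547 0.3292] [88.9 87.2] 45.1
[124. 214.] 558.0 [0.4847 0.4453] [0.4841 0.4451] [100.2  60.6] -64.7
[186. 175.] 1548.0 [0.596  0.2585] [0.5963 0.2585] [123.6 123.2] -71.1
[365. 167.] 1169.5 [ 0.611  -0.2779] [ 0.6115 -0.2775] [144.5  93.2] -11.4
[254. 132.] 1309.5 [0.6932 0.071 ] [0.7065 0.0464] [235.9 160.4] 80.8
```

View pics/z1.png

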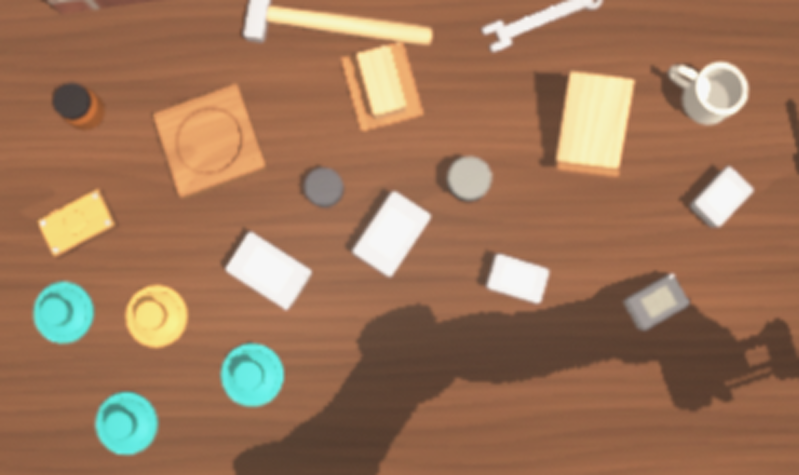

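Crop shows all five tins, fixtures and brass parts clearly. The stand's light top is at about crop (382,80) and the easel's light deck at (596,120). Now the fixtures, more exactly, from both cameras.

```bash
python3 - <<'E'
from h import *
cal=cams.get_calibration("top"); im=np.load("top0.npy"); hsv=cv2.cvtColor(im,cv2.COLOR_RGB2HSV)
H,S,V=cv2.split(hsv)
def show(n,c,z,cal=cal):
    r=rect(cast(cal,c,z)); print(n,c.mean(0).round(),r[0].round(4),r[1].round(4),r[2],r[3])
for c in comps((S<112)&(V>170)&(H>12)&(H<30)):
    x,y=c.mean(0)
    if abs(x-267)<12 and abs(y-149)<12: show("standtop",c,.04)
    if abs(x-366)<12 and abs(y-166)<12:
        show("easel@58",c,.058)
        # deck plane intersection
        for yaw in (-.2,):
            for it in range(3):
                o,d=rays(cal,c); n=np.array([-np.sin(.4363)*np.cos(yaw),-np.sin(.4363)*np.sin(yaw),np.cos(.4363)])
                up=np.array([np.cos(.4363)*np.cos(yaw),np.cos(.4363)*np.sin(yaw),np.sin(.4363)]); lat=np.array([-np.sin(yaw),np.cos(yaw),0])
                p0=np.array([.6115,-.28,.058]) if it==0 else p0
                P=o+d*(((p0-o)@n)/(d@n))[:,None]
                q=np.c_[(P-p0)@up,(P-p0)@lat]; r=rect(q)
                print("deck",r[2],r[3],r[0]); ctr=p0+up*r[0][0]+lat*r[0][1]
                print(" centre",ctr.round(4)); yaw+=np.radians(r[3]); p0=np.r_[ctr[:2],.058]
                print(" yaw",np.degrees(yaw))
for c in comps((S>112)&(S<175)&(V>185)&(H>9)&(H<20)):
    x,y=c.mean(0)
    if abs(x-187)<15 and abs(y-175)<15: show("nest@.015",c,.015); show("nest@.03",c,.03)
    if abs(x-267)<15 and abs(y-149)<15: show("foot",c,.004)
m=((V>185)&(H>9)&(H<30)); m[:, :245]=0;m[:132]=0;m[:,290:]=0
for c in comps(m): show("stand all",c,.004)
# scene camera
cs,ims,hs=grab("scene"); np.save("scene0.npy",ims); H,S,V=cv2.split(hs)
print(hs[258,252].tolist(),hs[268,238].tolist(),hs[195,175].tolist(),hs[272,330].tolist())
for c in comps((S<115)&(V>170)&(H>12)&(H<30)):
    x,y=c.mean(0)
    if abs(x-251)<12 and abs(y-260)<15: show("S standtop",c,.04,cs)
    if abs(x-175)<20 and abs(y-195)<20: show("S easel",c,.058,cs)
v=np.hstack([cv2.resize(ims[180:310,140:270],None,fx=3,fy=3,interpolation=cv2.INTER_CUBIC),cv2.resize(ims[180:310,290:420],None,fx=3,fy=3,interpolation=cv2.INTER_CUBIC)])
cv2.imwrite("pics/s1.png",v[:,:,::-1])
E
```

```text
easel@58 [365. 165.] [ 0.6048 -0.2695] [ 0.6049 -0.2691] [128.4  86. ] -11.5
deck [123.7  85.2] 3.5 [-0.00989942  0.00878093]
 centre [ 0.6045 -0.2696  0.0538]
 yaw -7.959155902616465
deck [123.3  85.2] 0.2 [-0.00102745  0.00062618]
 centre [ 0.6036 -0.2689  0.0576]
 yaw -7.759155902616465
deck [123.2  85.2] -0.0 [-1.08562469e-04  6.70280457e-05]
 centre [ 0.6035 -0.2688  0.058 ]
 yaw -7.759155902616465
standtop [266. 147.] [0.6695 0.0171] [0.6694 0.0172] [92.  46.5] 14.0
nest@.015 [186. 175.] [0.5969 0.2592] [0.597 0.259] [127.5 127.2] -71.1
nest@.03 [186. 175.] [0.5937 0.2561] [0.5937 0.256 ] [126.  125.7] -71.1
foot [267. 152.] [0.6711 0.0175] [0.6712 0.0173] [113.6  92.5] 14.5
stand all [271. 218.] [0.4623 0.0069] [0.4623 0.0068] [104.9  65.3] -34.8
stand all [264. 150.] [0.6713 0.0173] [0.6698 0.0178] [113.6  92.5] 14.1
[20, 99, 249] [17, 119, 241] [21, 97, 249] [13, 143, 211]
S standtop [249. 260.] [0.6726 0.0188] [0.6726 0.0185] [88.  43.3] 14.4
S easel [173. 196.] [ 0.6048 -0.2708] [ 0.6055 -0.2707] [113.5  76.4] -28.6
```

View pics/s1.png

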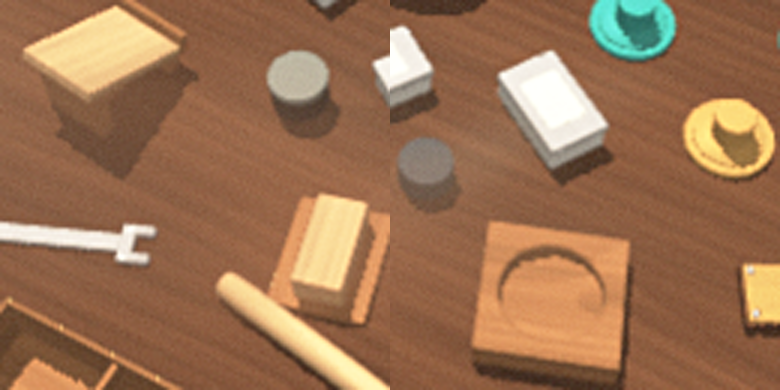

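Crop shows the stand's light block at (330,240), nest pocket at (550,280) and easel deck at (100,50). All match the top-view numbers: stand (.6705,.0175) at 14.2°, nest (.5965,.259), easel at −7.8°. First I move above the wide tin at (.461,.008).

Call:
{"fn": "step_arm", "kwargs": {
  "rows": [
    [[0.09,0.19,-0.04,0,0,-0.0176,0],[0.09,0.19,-0.04,0,0,-0.0176,0],[0.09,0.19,-0.04,0,0,-0.0176,0],[0.09,0.19,-0.04,0,0,-0.0176,0],[0.09,0.19,-0.04,0,0,-0.0176,0],[0.09,0.19,-0.04,0,0,-0.0176,0],[0.09,0.19,-0.04,0,0,-0.0176,0],[0.09,0.19,-0.04,0,0,-0.0176,0]]
  ],
  "grip_force": 35
}}

```text
clock: 1.0
tcp_pos: [0.3179, -0.2952, 0.1856]
eef_rot: [3.141, -0.001, -0.164]
force: [0.8, 0.7, -0.3]
opening: 0.0882
finger_force: 0.0
```

Call:
{"fn": "step_arm", "kwargs": {
  "rows": [
    [[0.09,0.19,-0.04,0,0,-0.0176,0],[0.09,0.19,-0.04,0,0,-0.0176,0],[0.09,0.19,-0.04,0,0,-0.0176,0],[0.09,0.19,-0.04,0,0,-0.0176,0],[0.09,0.19,-0.04,0,0,-0.0176,0],[0.09,0.19,-0.04,0,0,-0.0176,0],[0.09,0.19,-0.04,0,0,-0.0176,0],[0.09,0.19,-0.04,0,0,-0.0176,0]]
  ]
}}

```text
clock: 1.8
tcp_pos: [0.462, 0.0093, 0.1214]
eef_rot: [-3.141, -0.0, -0.606]
force: [1.1, -0.3, -0.1]
opening: 0.088
finger_force: 0.0
```

Call:
{"fn": "step_arm", "kwargs": {
  "rows": [
    [[0,0,0,0,0,0,0],[0,0,0,0,0,0,0]]
  ]
}}

```text
clock: 2.0
tcp_pos: [0.4614, 0.0085, 0.1214]
eef_rot: [3.141, 0.0, -0.601]
force: [-0.4, 0.0, -0.3]
opening: 0.0882
finger_force: 0.0
```

```bash
cat >> h.py <<'E'
def goto(x,y,z,yaw):
    o=get_obs(); p=o["tcp_pos"]; e=o["eef_rot"]; d=np.array([x,y,z])-p
    dy=(yaw-np.degrees(e[2])+90)%180-90
    print("t %.1f at"%o["clock"],p.round(4),np.degrees(e).round(1),"op %.4f"%o["opening"],"j",o["joints"].round(2))
    print(" move units",(d/.2).round(3),"turn z %.4f (%.1f deg)"%(dy/180,dy),"dist mm %.0f"%(1000*np.linalg.norm(d)))
E
python3 - <<'E'
from h import *
goto(.4613,.0083,.016,-34.5)
cal,im,hsv=grab("wrist"); H,S,V=cv2.split(hsv)
print(cal["extrinsics"][:3,3])
for c in comps((S<70)&(V>120),1000,1e5):
    r=rect(cast(cal,c,.036)); print(c.mean(0).round(),r[0].round(4),r[1].round(4),r[2],r[3])
cv2.imwrite("pics/w1.png",im[:,:,::-1])
E
```

```text
t 2.0 at [0.4614 0.0085 0.1214] [180.    0.  -34.4] op 0.0882 j [-0.22  0.73  0.17  2.17 -0.43  0.27 -1.85]
 move units [-0.    -0.001 -0.527] turn z -0.0005 (-0.1 deg) dist mm 105
[ 0.5252762  -0.03519547  0.25599047]
[176. 358.] [0.4016 0.1646] [0.3988 0.1625] [84.  46.9] 57.1
[278. 210.] [0.4619 0.0062] [0.4618 0.0064] [100.   61.2] -34.5
[487. 160.] [ 0.4043 -0.1527] [ 0.4043 -0.1528] [83.1 51.1] 71.7
[350.  42.] [ 0.5317 -0.0993] [ 0.5327 -0.0998] [57.5 54.4] 56.5
```

View pics/w1.png

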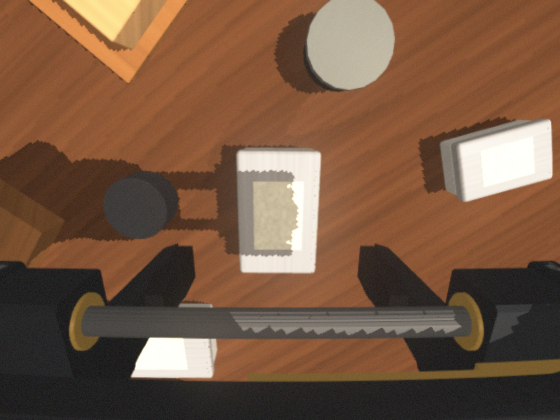

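Wrist view: the tin is centred at pixel (278,210), measuring 100×61 mm at (.4619,.0063), yaw −34.5°. Descend and grip.

Call:
{"fn": "step_arm", "kwargs": {
  "rows": [
    [[0.002,-0.011,-0.13,0,0,0,0],[0,0,-0.13,0,0,0,0],[0,0,-0.13,0,0,0,0],[0,0,-0.08,0,0,0,0],[0,0,-0.057,0,0,0,0],[0,0,0,0,0,0,0],[0,0,0,0,0,0,0.5],[0,0,0,0,0,0,1]]
  ],
  "grip_force": 35
}}

```text
clock: 2.85
tcp_pos: [0.4643, 0.0046, 0.0215]
eef_rot: [3.139, 0.004, -0.605]
force: [0.1, -0.4, 0.3]
opening: 0.0746
finger_force: 0.0
```

Call:
{"fn": "step_arm", "kwargs": {
  "rows": [
    [[0,0,0,0,0,0,1],[0,0,0,0,0,0,1],[0,0,0,0,0,0,1],[0,0,0.1,0,0,0,1],[0,0,0.15,0,0,0,1],[0,0,0.1,0,0,0,1],[0,0,0,0,0,0,1]]
  ]
}}

```text
clock: 3.55
tcp_pos: [0.4653, 0.0056, 0.0923]
eef_rot: [3.14, 0.001, -0.603]
force: [0.8, -0.3, -4.1]
opening: 0.0615
finger_force: 35.0
```

```bash
python3 -c "
from h import *
goto(.6705,.0175,.060,14.2)"
```

```text
t 3.5 at [0.4653 0.0056 0.0923] [ 1.799e+02  1.000e-01 -3.460e+01] op 0.0615 j [-0.25  0.8   0.23  2.17 -0.74  0.24 -1.54]
 move units [ 1.026  0.06  -0.162] turn z 0.2708 (48.8 deg) dist mm 208
```

Call:
{"fn": "step_arm", "kwargs": {
  "rows": [
    [[0.13,0.008,0,0,0,0.0339,1],[0.13,0.008,0,0,0,0.0339,1],[0.13,0.008,0,0,0,0.0339,1],[0.13,0.008,0,0,0,0.0339,1],[0.13,0.008,0,0,0,0.0339,1],[0.13,0.008,0,0,0,0.0339,1],[0.13,0.008,0,0,0,0.0339,1],[0.13,0.008,0,0,0,0.0339,1]]
  ]
}}

```text
clock: 4.35
tcp_pos: [0.672, 0.0187, 0.0883]
eef_rot: [3.14, 0.007, 0.253]
force: [0.0, -0.5, -3.6]
opening: 0.0618
finger_force: 35.0
```

Call:
{"fn": "step_arm", "kwargs": {
  "rows": [
    [[0,0,0,0,0,0,1],[0,0,0,0,0,0,1]]
  ]
}}

```text
clock: 4.55
tcp_pos: [0.6709, 0.0183, 0.0885]
eef_rot: [3.14, 0.008, 0.247]
force: [0.9, 0.3, -3.9]
opening: 0.0616
finger_force: 35.0
```

```bash
python3 - <<'E'
from h import *
goto(.6736,.0183,.063,14.2)
cal,im,hsv=grab("wrist"); H,S,V=cv2.split(hsv)
z=get_obs()["tcp_pos"][2]-.022
for c in comps((S<70)&(V>110),1500,1e5):
    r=rect(cast(cal,c,z+.036)); print(c.mean(0).round(),r[0].round(4),r[1].round(4),r[2],r[3])
cv2.imwrite("pics/w2.png",im[:,:,::-1])
E
```

```text
t 4.5 at [0.6709 0.0183 0.0885] [179.9   0.4  14.2] op 0.0616 j [-0.22  0.97  0.24  1.53 -0.31  0.69 -1.16]
 move units [ 0.013 -0.    -0.127] turn z 0.0003 (0.0 deg) dist mm 26
[276. 355.] [0.6335 0.0086] [0.6334 0.0085] [60.8 23. ] -75.9
[276. 245.] [0.6907 0.0229] [0.6902 0.0228] [61.4 60.2] 14.1
[521. 178.] [ 0.7469 -0.07  ] [ 0.7461 -0.0684] [30.4 21.2] -67.5
[30. 25.] [0.7552 0.1316] [0.7539 0.1314] [21.6 15.5] -9.9
```

View pics/w2.png

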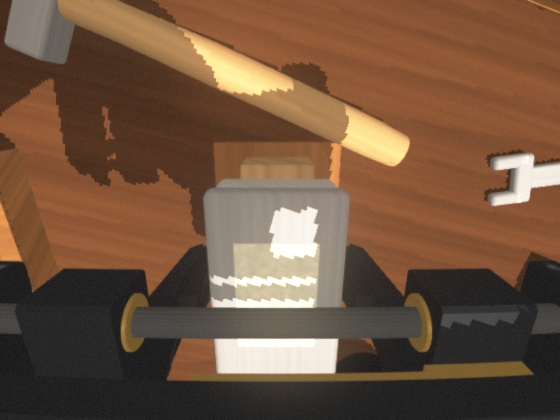

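Wrist view: the held tin's far edge is near row 185 and its near edge near row 373, which puts its centre at (.671,.018), right over the stand at 14.1°. Lower and release.

Call:
{"fn": "step_arm", "kwargs": {
  "rows": [
    [[0,0,-0.04,0,-0.002,0,1],[0,0,-0.04,0,0,0,1],[0,0,-0.03,0,0,0,1],[0,0,-0.02,0,0,0,1],[0,0,0,0,0,0,1],[0,0,0,0,0,0,1]]
  ]
}}

```text
clock: 5.2
tcp_pos: [0.6724, 0.0181, 0.0647]
eef_rot: [3.137, -0.002, 0.248]
force: [-0.3, 0.3, -4.3]
opening: 0.0618
finger_force: 35.0
```

```bash
python3 -c "
from h import *
goto(.6705,.0175,.062,14.2); print(get_obs()['force'])"
```

```text
t 5.2 at [0.6724 0.0181 0.0647] [ 1.797e+02 -1.000e-01  1.420e+01] op 0.0618 j [-0.21  1.    0.23  1.54 -0.32  0.63 -1.15]
 move units [-0.009 -0.003 -0.014] turn z -0.0001 (-0.0 deg) dist mm 3
[-0.31867676  0.3005645  -4.26964248]
```

Call:
{"fn": "step_arm", "kwargs": {
  "rows": [
    [[-0.008,-0.003,-0.012,0,0,0,1],[0,0,-0.008,0,0,0,1],[0,0,0,0,0,0,1],[0,0,0,0,0,0,0.3],[0,0,0,0,0,0,0],[0,0,0,0,0,0,0],[0,0,0,0,0,0,0]]
  ]
}}

```text
clock: 5.9
tcp_pos: [0.671, 0.0176, 0.0608]
eef_rot: [3.137, -0.002, 0.248]
force: [0.0, -0.8, -0.1]
opening: 0.0835
finger_force: 0.0
```

Call:
{"fn": "step_arm", "kwargs": {
  "rows": [
    [[0,0,0.1,0,0,0,0],[0,0,0.15,0,0,0,0],[0,0,0.2,0,0,0,0],[-0.18,0.11,0.1,0,0,0.0337,0],[-0.18,0.11,0,0,0,0.0337,0],[-0.18,0.11,0,0,0,0.0337,0],[-0.18,0.11,0,0,0,0.0337,0],[-0.18,0.11,-0.1,0,0,0.0337,0]]
  ]
}}

```text
clock: 6.7
tcp_pos: [0.4914, 0.1288, 0.1526]
eef_rot: [3.134, -0.007, 0.781]
force: [0.4, 1.2, -1.2]
opening: 0.0884
finger_force: 0.0
```

Call:
{"fn": "step_arm", "kwargs": {
  "rows": [
    [[-0.18,0.11,-0.1,0,0,0.0337,0],[-0.18,0.11,-0.1,0,0,0.0337,0],[0,0,0,0,0,0,0],[0,0,0,0,0,0,0]]
  ]
}}

```text
clock: 7.1
tcp_pos: [0.4184, 0.1721, 0.1106]
eef_rot: [3.137, -0.001, 0.99]
force: [0.2, 0.8, -0.2]
opening: 0.0879
finger_force: 0.0
```

```bash
cat >> h.py <<'E'
def wrist(z,smax=70,vmin=110,amin=1000):
    cal,im,hsv=grab("wrist"); H,S,V=cv2.split(hsv); print("frame")
    for c in comps((S<smax)&(V>vmin),amin,1e5):
        r=rect(cast(cal,c,z)); print("  ",c.mean(0).round(),r[0].round(4),r[1].round(4),r[2],r[3],"border" if c.min()<2 or c[:,0].max()>557 or c[:,1].max()>417 else "")
    return cal,im,hsv
def topcam(z=.018):
    cal,im,hsv=grab("top"); H,S,V=cv2.split(hsv); print("top")
    for c in comps((S<70)&(V>90)):
        if not(120<c[:,1].mean()<330 and 90<c[:,0].mean()<480): continue
        r=rect(cast(cal,c,z)); print("  ",c.mean(0).round(),cv2.contourArea(c),r[0].round(4),r[2],r[3])
    return cal,im,hsv
E
python3 -c "
from h import *
goto(.4147,.176,.016,56.7); wrist(.036); topcam(.058)"
```

```text
t 7.1 at [0.4184 0.1721 0.1106] [ 1.798e+02 -1.000e-01  5.670e+01] op 0.0879 j [-0.52  0.74  0.05  2.2  -0.15  0.2  -0.92]
 move units [-0.019  0.019 -0.473] turn z -0.0002 (-0.0 deg) dist mm 95
frame
   [446. 218.] [0.5253 0.1033] [0.5252 0.1031] [48.5 47.3] -33.8 
   [269. 214.] [0.4156 0.176 ] [0.4155 0.1759] [100.4  61.1] 56.7 
top
   [394. 249.] 442.0 [ 0.3585 -0.3398] [78.7 51.2] -62.4
   [329. 239.] 436.0 [ 0.3943 -0.1565] [76.4 50.4] 71.6
   [206. 248.] 927.0 [0.3803 0.1812] [212.1  86.3] -45.0
   [194. 220.] 138.0 [0.4568 0.2273] [110.2  29.5] 25.2
   [228. 200.] 521.0 [0.5108 0.1246] [108.9  61.8] -80.8
   [424. 201.] 438.5 [ 0.4967 -0.4363] [81.6 51.2] -47.8
   [307. 192.] 309.0 [ 0.5273 -0.0976] [57.5 55.2] 88.8
   [366. 167.] 224.0 [ 0.6051 -0.2728] [118.   31.1] -20.1
   [418. 151.] 696.5 [ 0.6403 -0.4302] [105.7  82. ] -87.0
   [267. 144.] 759.5 [0.6738 0.018 ] [120.3  65.2] 13.6
```

Call:
{"fn": "step_arm", "kwargs": {
  "rows": [
    [[-0.014,0.019,-0.13,0,0,0,0],[0,0,-0.13,0,0,0,0],[0,0,-0.11,0,0,0,0],[0,0,-0.07,0,0,0,0],[0,0,-0.04,0,0,0,0],[0,0,0,0,0,0,0],[0,0,0,0,0,0,0.5],[0,0,0,0,0,0,1]]
  ],
  "grip_force": 35
}}

```text
clock: 8.0
tcp_pos: [0.4248, 0.1787, 0.0224]
eef_rot: [-3.137, 0.012, 0.988]
force: [-1.6, 0.9, -1.0]
opening: 0.0747
finger_force: 0.6
```

Call:
{"fn": "step_arm", "kwargs": {
  "rows": [
    [[0,0,0,0,0,0,1],[0,0,0,0,0,0,1],[0,0,0,0,0,0,1],[0,0,0,0,0,0,1]]
  ]
}}

```text
clock: 8.4
tcp_pos: [0.4233, 0.1795, 0.0223]
eef_rot: [-3.135, 0.013, 0.99]
force: [-3.7, 1.2, 5.7]
opening: 0.0619
finger_force: 35.0
```

Call:
{"fn": "step_arm", "kwargs": {
  "rows": [
    [[0,0,0.1,0,0,0,1],[0,0,0.15,0,0,0,1],[0,0,0.2,0,0,0,1],[0,0,0.1,0,0,0,1],[0,0,0,0,0,0,1]]
  ]
}}

```text
clock: 8.9
tcp_pos: [0.4261, 0.1792, 0.1339]
eef_rot: [-3.141, 0.008, 0.989]
force: [0.1, -0.2, -3.2]
opening: 0.0621
finger_force: 35.0
```

```bash
python3 -c "
from h import *
goto(.6705,.0175,.110,14.2)"
```

```text
t 8.9 at [0.4261 0.1792 0.1339] [-180.     0.5   56.7] op 0.0621 j [-0.64  0.71  0.23  2.16 -0.47  0.32 -0.6 ]
 move units [ 1.222 -0.809 -0.12 ] turn z -0.2358 (-42.5 deg) dist mm 294
```

Call:
{"fn": "step_arm", "kwargs": {
  "rows": [
    [[0.155,-0.1,0,0,0,-0.0295,1],[0.155,-0.1,0,0,0,-0.0295,1],[0.155,-0.1,0,0,0,-0.0295,1],[0.155,-0.1,0,0,0,-0.0295,1],[0.155,-0.1,0,0,0,-0.0295,1],[0.155,-0.1,0,0,0,-0.0295,1],[0.155,-0.1,0,0,0,-0.0295,1],[0.155,-0.1,0,0,0,-0.0295,1]]
  ]
}}

```text
clock: 9.7
tcp_pos: [0.6724, 0.0179, 0.1291]
eef_rot: [-3.136, 0.015, 0.243]
force: [0.2, 0.4, -2.7]
opening: 0.0618
finger_force: 35.0
```

Call:
{"fn": "step_arm", "kwargs": {
  "rows": [
    [[0,0,-0.05,0,0,0,1],[0,0,-0.05,0,0,0,1],[0,0,0,0,0,0,1],[0,0,0,0,0,0,1]]
  ]
}}

```text
clock: 10.1
tcp_pos: [0.6708, 0.0202, 0.1104]
eef_rot: [-3.135, 0.015, 0.249]
force: [-0.8, 0.4, -2.5]
opening: 0.0618
finger_force: 35.0
```

```bash
python3 - <<'E'
from h import *
goto(.6776,.0193,.100,14.2)
cal,im,hsv=wrist(get_obs()["tcp_pos"][2]+.014)
cv2.imwrite("pics/w3.png",im[:,:,::-1])
E
```

```text
t 10.1 at [0.6708 0.0202 0.1104] [-179.6    0.9   14.3] op 0.0618 j [-0.34  0.98  0.49  1.52 -0.58  0.8  -0.94]
 move units [ 0.034 -0.004 -0.052] turn z -0.0003 (-0.1 deg) dist mm 12
frame
   [275. 355.] [0.633  0.0103] [0.6328 0.0102] [60.6 23.3] -75.4 
   [276. 239.] [0.6936 0.0255] [0.6922 0.025 ] [68.3 59.9] 14.0 
   [513. 171.] [ 0.7489 -0.0632] [ 0.7479 -0.061 ] [35.2 19.1] -67.9 border
   [60. 26.] [0.7565 0.1224] [0.7553 0.1223] [22.9 14.2] -10.1 border
```

View pics/w3.png

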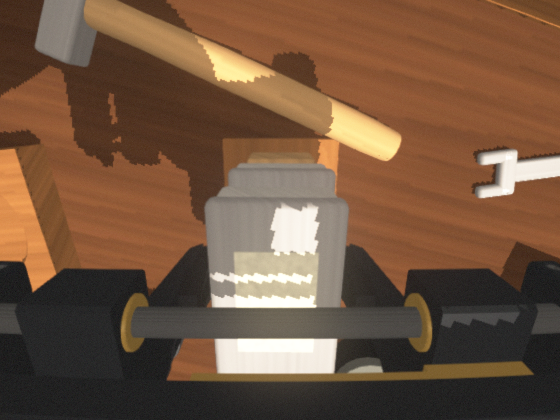

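The held tin's lid edge is at row ~200. The bottom cut at row 373 is gripper occlusion, so I use the lid's far edge instead, and check the lower tin's far edge (row ~170) as well.

```bash
python3 - <<'E'
from h import *
cal=cams.get_calibration("wrist"); z=get_obs()["tcp_pos"][2]+.014
im=cv2.imread("pics/w3.png"); g=cv2.cvtColor(im,cv2.COLOR_BGR2GRAY).astype(int)
print(g[150:215,250].tolist())
u=np.array([np.cos(np.radians(14.2)),np.sin(np.radians(14.2))])
for px,zz in [((277,196),z),((277,200),z),((277,166),.076),((277,170),.076)]:
    p=cast(cal,[px],zz)[0]; print(px,p.round(4),"centre",(p-.05*u).round(4))
E
```

```text
[89, 90, 91, 94, 96, 102, 106, 111, 121, 129, 134, 138, 138, 136, 134, 137, 140, 133, 122, 117, 122, 130, 133, 136, 134, 132, 138, 136, 136, 132, 136, 138, 136, 137, 139, 140, 141, 136, 138, 138, 135, 137, 138, 136, 138, 138, 135, 122, 116, 122, 126, 127, 129, 135, 137, 137, 138, 136, 139, 136, 138, 137, 137, 142, 139]
(277, 196) [0.7143 0.0299] centre [0.6658 0.0176]
(277, 200) [0.7126 0.0295] centre [0.6641 0.0172]
(277, 166) [0.7171 0.0308] centre [0.6687 0.0185]
(277, 170) [0.7149 0.0302] centre [0.6665 0.0179]
```

Call:
{"fn": "step_arm", "kwargs": {
  "rows": [
    [[0.0275,0,0,0,-0.0048,0,1],[0,0,-0.025,0,0,0,1],[0,0,-0.02,0,0,0,1],[0,0,0,0,0,0,1],[0,0,0,0,0,0,1]]
  ]
}}

```text
clock: 10.65
tcp_pos: [0.6776, 0.019, 0.1026]
eef_rot: [-3.14, -0.002, 0.248]
force: [0.2, 0.2, -2.0]
opening: 0.0618
finger_force: 35.0
```

```bash
python3 -c "
from h import *
goto(.6760,.0190,.098,14.2);print(get_obs()['force'])"
```

```text
t 10.7 at [0.6776 0.019  0.1026] [-1.799e+02 -1.000e-01  1.420e+01] op 0.0618 j [-0.33  0.99  0.48  1.52 -0.59  0.77 -0.93]
 move units [-0.008 -0.    -0.023] turn z 0.0001 (0.0 deg) dist mm 5
[ 0.20143101  0.19355202 -2.04976468]
```

Call:
{"fn": "step_arm", "kwargs": {
  "rows": [
    [[-0.006,0,-0.015,0,0,0,1],[0,0,-0.01,0,0,0,1],[0,0,0,0,0,0,1],[0,0,0,0,0,0,0.3],[0,0,0,0,0,0,0],[0,0,0,0,0,0,0],[0,0,0,0,0,0,0],[0,0,0.1,0,0,0,0]]
  ]
}}

```text
clock: 11.45
tcp_pos: [0.6745, 0.0194, 0.1153]
eef_rot: [-3.139, 0.003, 0.248]
force: [0.2, 0.0, 0.7]
opening: 0.0877
finger_force: 0.0
```

Call:
{"fn": "step_arm", "kwargs": {
  "rows": [
    [[0,0,0.2,0,0,0,0],[-0.09,-0.055,0.1,0,0,0.03,0],[-0.175,-0.112,0,0,0,0.04,0],[-0.175,-0.112,0,0,0,0.04,0],[-0.175,-0.112,0,0,0,0.04,0],[-0.175,-0.112,0,0,0,0.04,0],[-0.175,-0.112,-0.05,0,0,0.04,0],[-0.175,-0.112,-0.1,0,0,0.04,0]]
  ]
}}

```text
clock: 12.25
tcp_pos: [0.4485, -0.1275, 0.1488]
eef_rot: [3.138, -0.003, 1.102]
force: [1.1, -1.4, -1.9]
opening: 0.0886
finger_force: 0.0
```

Call:
{"fn": "step_arm", "kwargs": {
  "rows": [
    [[-0.175,-0.112,-0.1,0,0,0.04,0],[-0.08,-0.055,-0.05,0,0,0.009,0],[0,0,0,0,0,0,0],[0,0,0,0,0,0,0]]
  ]
}}

```text
clock: 12.65
tcp_pos: [0.3986, -0.16, 0.118]
eef_rot: [3.142, -0.002, 1.248]
force: [0.8, 0.3, -0.1]
opening: 0.0881
finger_force: 0.0
```

```bash
python3 -c "
from h import *
goto(.3967,-.1613,.016,71.6); wrist(.032); topcam(.094)"
```

```text
t 12.7 at [ 0.3986 -0.16    0.118 ] [ 1.80e+02 -1.00e-01  7.15e+01] op 0.0881 j [ 0.24  0.72  0.06  2.26 -0.24  0.17  0.19]
 move units [-0.01  -0.007 -0.51 ] turn z 0.0004 (0.1 deg) dist mm 102
frame
   [521. 254.] [ 0.583 -0.258] [ 0.5802 -0.2564] [63.3 20.9] -19.4 border
   [273. 212.] [ 0.3975 -0.1586] [ 0.3974 -0.1586] [75.9 47.7] 71.6 
   [439.  74.] [ 0.5367 -0.0994] [ 0.5367 -0.0993] [58.9 58.1] 81.1 
top
   [320. 265.] 70.0 [ 0.3201 -0.1251] [93.2  7.8] -20.2
   [403. 249.] 70.5 [ 0.357  -0.3601] [38.7 22.9] -18.3
   [331. 230.] 62.0 [ 0.4152 -0.1573] [81.4  9.4] -16.0
   [424. 201.] 438.5 [ 0.4915 -0.4239] [79.2 49.8] -47.8
   [307. 192.] 298.0 [ 0.5227 -0.0936] [53.1 50.8] 88.8
   [367. 166.] 669.0 [ 0.5959 -0.2684] [115.9  61.1] -12.4
   [418. 151.] 697.5 [ 0.631  -0.4179] [102.7  79.6] -87.0
   [246. 128.] 1327.5 [0.6956 0.084 ] [258.8 134.2] 68.6
```

Call:
{"fn": "step_arm", "kwargs": {
  "rows": [
    [[-0.006,0.007,-0.1,0,0,0,0],[0,0,-0.1,0,0,0,0],[0,0,-0.1,0,0,0,0],[0,0,-0.1,0,0,0,0],[0,0,-0.07,0,0,0,0],[0,0,-0.04,0,0,0,0],[0,0,0,0,0,0,0],[0,0,0,0,0,0,0]]
  ],
  "grip_force": 35
}}

```text
clock: 13.55
tcp_pos: [0.4065, -0.1608, 0.0411]
eef_rot: [-3.123, -0.005, 1.247]
force: [-0.5, -0.2, 0.1]
opening: 0.0881
finger_force: 0.0
```

```bash
python3 -c "
from h import *
goto(.3975,-.1586,.016,71.6);wrist(.032)"
```

```text
t 13.6 at [ 0.4065 -0.1608  0.0411] [-178.9   -0.3   71.5] op 0.0881 j [ 0.25  0.89  0.04  2.24 -1.    0.04  0.95]
 move units [-0.045  0.011 -0.126] turn z 0.0008 (0.1 deg) dist mm 27
frame
   [271. 286.] [ 0.4071 -0.1653] [ 0.4006 -0.1706] [114.5  88.6] -18.2 
   [505.  60.] [ 0.5316 -0.1005] [ 0.5339 -0.1009] [56.8 55.6] 83.7 border
```

The wrist is at its joint limit (j6) at this close reach. A small inward tilt of the tool will gain room, and the tin can then be drawn outward.

Call:
{"fn": "step_arm", "kwargs": {
  "rows": [
    [[0,0,0.2,0,0,0,0],[0,0,0,0.004,0.011,0,0],[0,0,0,0.004,0.011,0,0],[0,0,0,0.005,0.012,0,0],[0,0,0,0,0,0,0],[0,0,0,0,0,0,0]]
  ]
}}

```text
clock: 14.2
tcp_pos: [0.4054, -0.1612, 0.081]
eef_rot: [-3.008, -0.01, 1.248]
force: [0.9, -0.1, -0.8]
opening: 0.0887
finger_force: 0.0
```

```bash
python3 -c "
from h import *
goto(.3975,-.1586,.025,71.6)"
```

```text
t 14.2 at [ 0.4054 -0.1612  0.081 ] [-172.4   -0.6   71.5] op 0.0887 j [ 0.03  0.88  0.43  2.15 -0.85  0.45  0.84]
 move units [-0.04   0.013 -0.28 ] turn z 0.0005 (0.1 deg) dist mm 57
```

Call:
{"fn": "step_arm", "kwargs": {
  "rows": [
    [[-0.03,0.01,-0.08,0,0,0,0],[-0.008,0,-0.08,0,0,0,0],[0,0,-0.08,0,0,0,0],[0,0,-0.05,0,0,0,0],[0,0,0,0,0,0,0]]
  ]
}}

```text
clock: 14.7
tcp_pos: [0.3966, -0.1591, 0.0224]
eef_rot: [-3.005, -0.011, 1.247]
force: [0.1, -0.1, 0.4]
opening: 0.0881
finger_force: 0.0
```

```bash
python3 -c "
from h import *
goto(.3975,-.1586,.022,71.6)"
```

```text
t 14.7 at [ 0.3966 -0.1591  0.0224] [-172.2   -0.6   71.4] op 0.0881 j [ 0.14  0.97  0.24  2.17 -0.94  0.26  0.9 ]
 move units [ 0.004  0.003 -0.002] turn z 0.0009 (0.2 deg) dist mm 1
```

Call:
{"fn": "step_arm", "kwargs": {
  "rows": [
    [[0,0,0,0,0,0,0.3],[0,0,0,0,0,0,0.43],[0,0,0,0,0,0,0.43],[0,0,0,0,0,0,0.43],[0.05,-0.02,0,0,0,0,0.43],[0.08,-0.032,0,0,0,0,0.43],[0.08,-0.032,0,0,0,0,0.43],[0.08,-0.032,0,0,0,0,0.43]]
  ],
  "grip_force": 5
}}

```text
clock: 15.5
tcp_pos: [0.4529, -0.1812, 0.0234]
eef_rot: [-3.0, -0.011, 1.249]
force: [-5.3, 2.6, 4.2]
opening: 0.0502
finger_force: 4.9
```

Call:
{"fn": "step_arm", "kwargs": {
  "rows": [
    [[0.05,-0.02,0,0,0,0,0.43],[0,0,0,0,0,0,0.43],[0,0,0,0,0,0,0],[0,0,0,0,0,0,0],[0,0,0,0,0,0,0],[0,0,0.1,0,0,0,0],[0,0,0.2,0,0,0,0],[0,0,0.1,0,0,0,0]]
  ]
}}

```text
clock: 16.3
tcp_pos: [0.4659, -0.1874, 0.1049]
eef_rot: [-3.009, -0.009, 1.248]
force: [0.3, 0.3, -0.5]
opening: 0.088
finger_force: 0.0
```

Call:
{"fn": "step_arm", "kwargs": {
  "rows": [
    [[0,0,0,-0.0125,-0.04,0,0],[0,0,0,0,0,0,0],[0,0,0,0,0,0,0]]
  ]
}}

```text
clock: 16.6
tcp_pos: [0.4654, -0.1859, 0.1028]
eef_rot: [-3.132, -0.015, 1.25]
force: [0.0, 0.1, -0.6]
opening: 0.0882
finger_force: 0.0
```

```bash
python3 -c "
from h import *
goto(.465,-.185,.018,71.6);wrist(.032)"
```

```text
t 16.6 at [ 0.4654 -0.1859  0.1028] [-179.4   -0.9   71.6] op 0.0882 j [ 0.05  0.84  0.43  2.06 -0.86  0.44  0.83]
 move units [-0.002  0.004 -0.424] turn z 0.0000 (0.0 deg) dist mm 85
frame
   [276. 220.] [ 0.4658 -0.1848] [ 0.4657 -0.185 ] [75.4 47.5] 71.7
```

Call:
{"fn": "step_arm", "kwargs": {
  "rows": [
    [[0.002,0.005,-0.1,-0.003,0.004,0,0],[0,0,-0.12,0,0,0,0],[0,0,-0.12,0,0,0,0],[0,0,-0.075,0,0,0,0],[0,0,0,0,0,0,0],[0,0,0,0,0,0,0.3],[0,0,0,0,0,0,1],[0,0,0,0,0,0,1]]
  ],
  "grip_force": 35
}}

```text
clock: 17.45
tcp_pos: [0.4669, -0.1858, 0.0203]
eef_rot: [-3.127, 0.0, 1.251]
force: [1.0, 0.6, 0.4]
opening: 0.0663
finger_force: 0.0
```

Call:
{"fn": "step_arm", "kwargs": {
  "rows": [
    [[0,0,0,0,0,0,1],[0,0,0,0,0,0,1],[0,0,0,0,0,0,1]]
  ]
}}

```text
clock: 17.75
tcp_pos: [0.4661, -0.1853, 0.0201]
eef_rot: [-3.126, -0.0, 1.25]
force: [-1.0, 0.1, 3.3]
opening: 0.0477
finger_force: 34.9
```

Call:
{"fn": "step_arm", "kwargs": {
  "rows": [
    [[0,0,0.1,0,0,0,1],[0,0,0.2,0,0,0,1],[0,0,0.2,0,0,0,1],[0,0,0.15,0,0,0,1],[0,0,0,0,0,0,1]]
  ]
}}

```text
clock: 18.25
tcp_pos: [0.4678, -0.1865, 0.1527]
eef_rot: [-3.132, 0.001, 1.251]
force: [-0.3, -0.4, -2.0]
opening: 0.0481
finger_force: 34.9
```

```bash
python3 -c "
from h import *
goto(.6705,.0175,.130,14.2)"
```

```text
t 18.2 at [ 0.4678 -0.1865  0.1527] [-1.795e+02  1.000e-01  7.170e+01] op 0.0481 j [-0.03  0.77  0.55  2.03 -0.75  0.56  0.73]
 move units [ 1.014  1.02  -0.113] turn z -0.3192 (-57.5 deg) dist mm 288
```

Call:
{"fn": "step_arm", "kwargs": {
  "rows": [
    [[0.1,0.1,0.03,0,0,-0.04,1],[0.13,0.13,0,0,0,-0.04,1],[0.13,0.13,0,0,0,-0.04,1],[0.13,0.13,0,0,0,-0.04,1],[0.13,0.13,0,0,0,-0.04,1],[0.13,0.13,0,0,0,-0.04,1],[0.13,0.13,0,0,0,-0.04,1],[0.13,0.135,0,0,0,-0.04,1]]
  ]
}}

```text
clock: 19.05
tcp_pos: [0.6681, 0.0191, 0.1531]
eef_rot: [-3.124, 0.003, 0.24]
force: [1.5, -0.1, -1.9]
opening: 0.0477
finger_force: 34.9
```

Call:
{"fn": "step_arm", "kwargs": {
  "rows": [
    [[0,0,-0.02,0,0,0,1],[0,0,0,0,0,0,1],[0,0,0,0,0,0,1]]
  ]
}}

```text
clock: 19.35
tcp_pos: [0.6668, 0.0162, 0.1503]
eef_rot: [-3.126, 0.003, 0.244]
force: [-0.9, -0.1, -2.5]
opening: 0.0473
finger_force: 34.9
```

```bash
python3 - <<'E'
from h import *
goto(.6705,.0175,.133,14.2)
cal,im,hsv=grab("wrist"); z=get_obs()["tcp_pos"][2]+.012
cv2.imwrite("pics/w4.png",im[:,:,::-1]); g=cv2.cvtColor(im,cv2.COLOR_RGB2GRAY).astype(int)
u=np.array([np.cos(np.radians(14.2)),np.sin(np.radians(14.2))])
for col in (250,300):
  s=g[130:250,col]; mins=[i+130 for i in range(2,118) if s[i]==s[i-2:i+3].min() and s[i]<s[max(0,i-5):i+6].max()-10]; print(col,mins)
for r in range(150,241,10): print(r,[ (cast(cal,[(277,r)],zz)[0]-L*u).round(4).tolist() for zz,L in((z,.037),(.112,.05),(.076,.05))])
E
```

```text
t 19.4 at [0.6668 0.0162 0.1503] [-179.1    0.2   14. ] op 0.0473 j [-0.49  1.05  0.91  1.54 -0.94  1.04 -0.65]
 move units [ 0.019  0.006 -0.087] turn z 0.0014 (0.2 deg) dist mm 18
250 [142, 143, 152, 157, 193, 194, 200, 208, 243, 246]
300 [144, 152, 157, 191, 192, 195, 203, 208, 211, 232, 235]
150 [[0.6915, 0.0212], [0.6725, 0.017], [0.668, 0.0164]]
160 [[0.6877, 0.0202], [0.667, 0.0157], [0.6614, 0.0147]]
170 [[0.6837, 0.0192], [0.6615, 0.0143], [0.6546, 0.0131]]
180 [[0.6797, 0.0182], [0.6558, 0.0129], [0.6477, 0.0113]]
190 [[0.6756, 0.0172], [0.65, 0.0114], [0.6407, 0.0096]]
200 [[0.6715, 0.0161], [0.644, 0.0099], [0.6336, 0.0078]]
210 [[0.6672, 0.0151], [0.638, 0.0084], [0.6263, 0.006]]
220 [[0.6628, 0.014], [0.6318, 0.0069], [0.6188, 0.0041]]
230 [[0.6584, 0.0129], [0.6255, 0.0053], [0.6112, 0.0022]]
240 [[0.6539, 0.0117], [0.6191, 0.0037], [0.6034, 0.0003]]
```

View pics/w4.png

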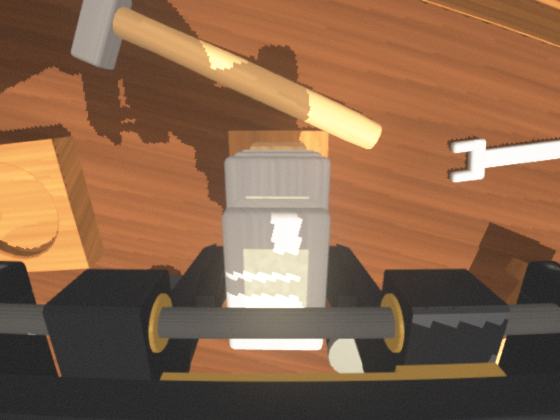

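Wrist view: lid edges at rows 208 (held), 157 and 152 give centres of .668, .6687 and .6666. The column is aligned, so I lower it.

Call:
{"fn": "step_arm", "kwargs": {
  "rows": [
    [[0.01,0.005,-0.025,0,0,0,1],[0,0,-0.025,0,0,0,1],[0,0,-0.02,0,0,0,1],[0,0,-0.01,0,0,0,1],[0,0,0,0,0,0,1],[0,0,0,0,0,0,1]]
  ]
}}

```text
clock: 20.0
tcp_pos: [0.6702, 0.0184, 0.1358]
eef_rot: [-3.126, -0.0, 0.245]
force: [0.9, -0.3, -2.6]
opening: 0.0475
finger_force: 34.9
```

```bash
python3 -c "
from h import *
goto(.6705,.0175,.132,14.2);print(get_obs()['force'])"
```

```text
t 20.0 at [0.6702 0.0184 0.1358] [-179.1   -0.    14. ] op 0.0475 j [-0.49  1.07  0.88  1.53 -0.94  1.01 -0.65]
 move units [ 0.001 -0.004 -0.019] turn z 0.0009 (0.2 deg) dist mm 4
[ 0.92767957 -0.26441608 -2.58711357]
```

Call:
{"fn": "step_arm", "kwargs": {
  "rows": [
    [[0,0,-0.015,0,0,0,1],[0,0,-0.008,0,0,0,1],[0,0,0,0,0,0,1],[0,0,0,0,0,0,0.45],[0,0,0,0,0,0,0.2],[0,0,0,0,0,0,0],[0,0,0.1,0,0,0,0],[0,0,0.2,0,0,0,0]]
  ]
}}

```text
clock: 20.8
tcp_pos: [0.6683, 0.0194, 0.1884]
eef_rot: [-3.124, 0.006, 0.245]
force: [0.5, 0.6, 0.2]
opening: 0.0782
finger_force: 0.0
```

Call:
{"fn": "step_arm", "kwargs": {
  "rows": [
    [[-0.07,-0.195,0,0,0,-0.0285,0],[-0.07,-0.195,0,0,0,-0.0285,0],[-0.07,-0.195,0,0,0,-0.0285,0],[-0.07,-0.195,0,0,0,-0.0285,0],[-0.07,-0.195,0,0,0,-0.0285,0],[-0.07,-0.195,0,0,0,-0.0285,0],[-0.07,-0.195,0,0,0,-0.0285,0],[-0.07,-0.195,0,0,0,-0.0285,0]]
  ]
}}

```text
clock: 21.6
tcp_pos: [0.5576, -0.2951, 0.1911]
eef_rot: [-3.126, -0.0, -0.475]
force: [1.4, -0.4, 0.0]
opening: 0.0879
finger_force: 0.0
```

Call:
{"fn": "step_arm", "kwargs": {
  "rows": [
    [[-0.07,-0.195,0,0,0,-0.0285,0],[-0.07,-0.195,0,0,0,-0.0285,0],[-0.07,-0.195,0,0,0,-0.0285,0],[-0.07,-0.195,-0.1,0,0,-0.0285,0],[0,0,-0.1,0,0,0,0],[0,0,0,0,0,0,0],[0,0,0,0,0,0,0]]
  ]
}}

```text
clock: 22.3
tcp_pos: [0.5028, -0.4488, 0.151]
eef_rot: [-3.125, 0.001, -0.828]
force: [0.0, -0.0, 0.2]
opening: 0.0881
finger_force: 0.0
```

```bash
python3 -c "
from h import *
goto(.5025,-.4505,.018,-47.5);wrist(.032)
c,im,h=topcam(.144); cv2.imwrite('pics/t2.png',im[:,:,::-1])"
```

```text
t 22.3 at [ 0.5028 -0.4488  0.151 ] [-179.1    0.   -47.5] op 0.0881 j [ 0.25  1.07  0.94  1.52 -0.97  1.07 -0.95]
 move units [-0.001 -0.008 -0.665] turn z -0.0003 (-0.0 deg) dist mm 133
frame
   [334. 331.] [ 0.3577 -0.3785] [ 0.3646 -0.3817] [261.4  79.3] 43.1 
   [293. 240.] [ 0.4684 -0.4322] [ 0.4682 -0.4319] [79.  47.7] -46.4 
   [125.  92.] [ 0.6548 -0.4349] [ 0.655  -0.4336] [111.7  81.5] 24.3 
   [515.  45.] [ 0.4532 -0.6681] [ 0.4539 -0.6682] [114.9  21.8] 7.4 border
top
   [322. 328.] 80.0 [ 0.1558 -0.1188] [75.9 13.3] 83.9
   [394. 249.] 446.0 [ 0.3557 -0.3165] [73.7 48. ] -62.7
   [418. 213.] 443.0 [ 0.4509 -0.3894] [75.5 47.5] -47.8
   [475. 210.] 224.5 [ 0.4558 -0.5507] [69.9 30.4] -46.8
   [307. 192.] 317.0 [ 0.5129 -0.0912] [53.5 51.5] 88.4
   [456. 171.] 70.5 [ 0.5639 -0.5039] [71.  17.3] -4.8
   [378. 177.] 1059.0 [ 0.552  -0.2849] [123.   83.7] -46.6
   [424. 143.] 97.0 [ 0.6469 -0.4212] [49.6 21.6] 78.1
   [246. 128.] 1309.0 [0.6803 0.081 ] [246.5 128.6] 68.6
```

The tin was knocked to about (.468,−.432). Re-centre and measure again.

Call:
{"fn": "step_arm", "kwargs": {
  "rows": [
    [[-0.085,0.042,-0.07,0,0,0,0],[-0.085,0.042,-0.1,0,0,0,0],[0,0,0,0,0,0,0],[0,0,0,0,0,0,0]]
  ]
}}

```text
clock: 22.8
tcp_pos: [0.4696, -0.4327, 0.1182]
eef_rot: [-3.125, -0.002, -0.828]
force: [-0.1, -0.6, -0.1]
opening: 0.0883
finger_force: 0.0
```

```bash
python3 -c "
from h import *
goto(.4684,-.4322,.018,-46.4);wrist(.032)"
```

```text
t 22.8 at [ 0.4696 -0.4327  0.1182] [-1.791e+02 -1.000e-01 -4.750e+01] op 0.0883 j [ 0.28  1.04  0.84  1.66 -0.98  0.91 -0.88]
 move units [-0.006  0.003 -0.501] turn z 0.0059 (1.1 deg) dist mm 100
frame
   [331. 331.] [ 0.351  -0.3786] [ 0.3585 -0.3797] [226.8  68.9] 43.2 
   [279. 217.] [ 0.4674 -0.4314] [ 0.4673 -0.4311] [76.1 47.5] -46.2 
   [77. 43.] [ 0.6516 -0.4293] [ 0.6515 -0.431 ] [121.6  59.1] 39.6 border
```

Call:
{"fn": "step_arm", "kwargs": {
  "rows": [
    [[-0.011,0.0075,-0.1,0,0,0.007,0],[0,0,-0.13,0,0,0,0],[0,0,-0.13,0,0,0,0],[0,0,-0.1,0,0,0,0],[0,0,-0.04,0,0,0,0],[0,0,0,0,0,0,0],[0,0,0,0,0,0,0.4],[0,0,0,0,0,0,1]]
  ],
  "grip_force": 35
}}

```text
clock: 23.65
tcp_pos: [0.4667, -0.4322, 0.0185]
eef_rot: [-3.127, -0.002, -0.807]
force: [0.3, 0.1, 0.5]
opening: 0.0746
finger_force: 0.0
```

Call:
{"fn": "step_arm", "kwargs": {
  "rows": [
    [[0,0,0,0,0,0,1],[0,0,0,0,0,0,1],[0,0,0,0,0,0,1],[0,0,0,0,0,0,1]]
  ]
}}

```text
clock: 24.05
tcp_pos: [0.4663, -0.4312, 0.0174]
eef_rot: [-3.126, -0.0, -0.807]
force: [-0.5, 1.0, 1.9]
opening: 0.0475
finger_force: 34.9
```

Call:
{"fn": "step_arm", "kwargs": {
  "rows": [
    [[0,0,0.1,0,0,0,1],[0,0,0.2,0,0,0,1],[0,0,0.2,0,0,0,1],[0,0,0.2,0,0,0,1],[0,0,0.15,0,0,0,1],[0,0,0,0,0,0,1]]
  ]
}}

```text
clock: 24.65
tcp_pos: [0.4667, -0.4339, 0.1927]
eef_rot: [-3.127, -0.009, -0.808]
force: [0.3, -1.0, -2.2]
opening: 0.0477
finger_force: 34.9
```

```bash
python3 -c "
from h import *
goto(.6695,.0175,.165,14.2)"
```

```text
t 24.6 at [ 0.4667 -0.4339  0.1927] [-179.2   -0.5  -46.3] op 0.0477 j [ 0.29  0.91  0.79  1.62 -0.78  0.95 -1.01]
 move units [ 1.014  2.257 -0.138] turn z 0.3361 (60.5 deg) dist mm 496
```

Call:
{"fn": "step_arm", "kwargs": {
  "rows": [
    [[0.0845,0.188,0,0,0,0.028,1],[0.0845,0.188,0,0,0,0.028,1],[0.0845,0.188,0,0,0,0.028,1],[0.0845,0.188,0,0,0,0.028,1],[0.0845,0.188,0,0,0,0.028,1],[0.0845,0.188,0,0,0,0.028,1]]
  ]
}}

```text
clock: 25.25
tcp_pos: [0.567, -0.2036, 0.1863]
eef_rot: [-3.126, 0.002, -0.276]
force: [0.9, -0.5, -3.3]
opening: 0.0474
finger_force: 34.9
```

Call:
{"fn": "step_arm", "kwargs": {
  "rows": [
    [[0.0845,0.188,0,0,0,0.028,1],[0.0845,0.188,0,0,0,0.028,1],[0.0845,0.188,0,0,0,0.028,1],[0.0845,0.188,0,0,0,0.028,1],[0.0845,0.188,0,0,0,0.028,1],[0.0845,0.188,0,0,0,0.028,1],[0,0,0,0,0,0,1],[0,0,0,0,0,0,1]]
  ]
}}

```text
clock: 26.05
tcp_pos: [0.6679, 0.0215, 0.1858]
eef_rot: [-3.125, 0.003, 0.25]
force: [-0.7, -0.0, -2.6]
opening: 0.0475
finger_force: 34.9
```

```bash
cat >> h.py <<'E'
def far(z,L,rng=(130,260)):
    cal,im,hsv=grab("wrist"); g=cv2.cvtColor(im,cv2.COLOR_RGB2GRAY).astype(int)
    u=np.array([np.cos(np.radians(14.2)),np.sin(np.radians(14.2))]); a=rng[0]
    for col in (255,295):
        s=g[a:rng[1],col]
        for i in range(3,len(s)-3):
            if s[i]==s[i-3:i+4].min() and s[i]<min(s[i-3:i].max(),s[i+1:i+4].max())-6:
                print(col,i+a,[(cast(cal,[(col,i+a)],zz)[0]-l*u).round(4).tolist() for zz,l in zip(z,L)])
    return im
E
python3 - <<'E'
from h import *
goto(.6695,.0175,.1625,14.2)
far([get_obs()["tcp_pos"][2]+.0145,.144],[.037,.037])
E
```

```text
t 26.1 at [0.6679 0.0215 0.1858] [-1.791e+02  1.000e-01  1.430e+01] op 0.0475 j [-0.38  0.9   0.6   1.5  -0.6   0.94 -0.91]
 move units [ 0.008 -0.02  -0.116] turn z -0.0008 (-0.1 deg) dist mm 24
255 153 [[0.6895, 0.0349], [0.6809, 0.0377]]
255 179 [[0.6794, 0.0325], [0.666, 0.0342]]
295 149 [[0.695, 0.0201], [0.6889, 0.016]]
295 153 [[0.6935, 0.0197], [0.6867, 0.0154]]
295 180 [[0.683, 0.0169], [0.6714, 0.0111]]
295 210 [[0.6708, 0.0135], [0.6534, 0.0062]]
295 211 [[0.6704, 0.0134], [0.6528, 0.006]]
```

Call:
{"fn": "step_arm", "kwargs": {
  "rows": [
    [[0.005,-0.018,-0.03,0,0,0,1],[0,0,-0.03,0,0,0,1],[0,0,-0.025,0,0,0,1],[0,0,-0.015,0,0,0,1],[0,0,0,0,0,0,1],[0,0,0,0,0,0,1]]
  ]
}}

```text
clock: 26.7
tcp_pos: [0.6698, 0.0163, 0.1671]
eef_rot: [-3.126, 0.0, 0.248]
force: [-0.0, -0.7, -2.9]
opening: 0.0477
finger_force: 34.9
```

```bash
python3 -c "
from h import *
goto(.6695,.0175,.1615,14.2);print(get_obs()['force'])"
```

```text
t 26.7 at [0.6698 0.0163 0.1671] [-179.1    0.    14.2] op 0.0477 j [-0.37  0.92  0.59  1.51 -0.62  0.9  -0.89]
 move units [-0.002  0.006 -0.028] turn z -0.0001 (-0.0 deg) dist mm 6
[-0.0212741  -0.74101135 -2.90876509]
```

Call:
{"fn": "step_arm", "kwargs": {
  "rows": [
    [[0,0.004,-0.018,0,0,0,1],[0,0,-0.01,0,0,0,1],[0,0,0,0,0,0,1],[0,0,0,0,0,0,0.45],[0,0,0,0,0,0,0.2],[0,0,0,0,0,0,0],[0,0,0.1,0,0,0,0],[0,0,0.2,0,0,0,0]]
  ]
}}

```text
clock: 27.5
tcp_pos: [0.6678, 0.0177, 0.2193]
eef_rot: [-3.124, 0.006, 0.248]
force: [0.3, 0.5, -0.8]
opening: 0.0782
finger_force: 0.0
```

Call:
{"fn": "step_arm", "kwargs": {
  "rows": [
    [[-0.129,-0.153,0,0,0,-0.0355,0],[-0.129,-0.153,0,0,0,-0.0355,0],[-0.129,-0.153,0,0,0,-0.0355,0],[-0.129,-0.153,0,0,0,-0.0355,0],[-0.129,-0.153,0,0,0,-0.0355,0],[-0.129,-0.153,0,0,0,-0.0355,0],[-0.129,-0.153,0,0,0,-0.0355,0],[-0.129,-0.153,0,0,0,-0.0355,0]]
  ]
}}

```text
clock: 28.3
tcp_pos: [0.4626, -0.2289, 0.222]
eef_rot: [-3.126, -0.001, -0.648]
force: [0.2, -0.4, 0.1]
opening: 0.0883
finger_force: 0.0
```

Call:
{"fn": "step_arm", "kwargs": {
  "rows": [
    [[-0.129,-0.153,0,0,0,-0.0355,0],[-0.129,-0.153,-0.1,0,0,-0.0355,0],[-0.129,-0.153,-0.15,0,0,-0.0355,0],[-0.129,-0.153,-0.15,0,0,-0.0355,0],[0,0,-0.1,0,0,0,0],[0,0,0,0,0,0,0],[0,0,0,0,0,0,0]]
  ]
}}

```text
clock: 29.0
tcp_pos: [0.3608, -0.3499, 0.122]
eef_rot: [-3.125, 0.0, -1.089]
force: [-0.2, 1.3, 0.8]
opening: 0.088
finger_force: 0.0
```

```bash
python3 -c "
from h import *
goto(.3594,-.3505,.018,-62.4);wrist(.032)
c,im,h=grab('top'); cv2.imwrite('pics/t3.png',im[:,:,::-1])"
```

```text
t 29.0 at [ 0.3608 -0.3499  0.122 ] [-179.     0.   -62.4] op 0.0880 j [ 0.35  0.84  0.59  2.07 -0.98  0.54 -0.98]
 move units [-0.007 -0.003 -0.52 ] turn z 0.0001 (0.0 deg) dist mm 104
frame
   [272. 324.] [ 0.3179 -0.255 ] [ 0.3194 -0.2538] [352.2  29.8] 28.4 
   [278. 210.] [ 0.3616 -0.3518] [ 0.3616 -0.3517] [74.6 47.7] -62.2
```

View pics/t3.png

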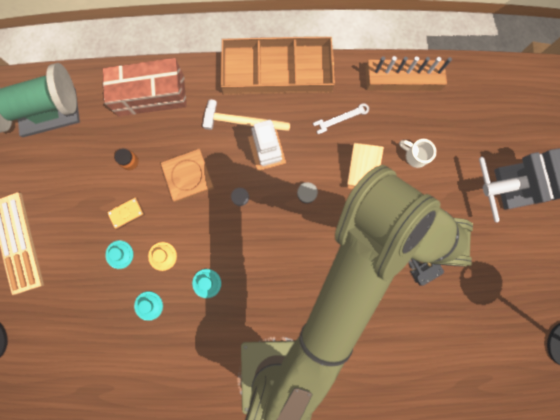

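Top view: the four-tin column stands on the stand at (266,143), and the brass parts and bystanders are in place. Grasp the last tin.

Call:
{"fn": "step_arm", "kwargs": {
  "rows": [
    [[0.004,-0.0095,-0.1,0,0,0,0],[0,0,-0.13,0,0,0,0],[0,0,-0.13,0,0,0,0],[0,0,-0.1,0,0,0,0],[0,0,-0.055,0,0,0,0],[0,0,0,0,0,0,0],[0,0,0,0,0,0,0.4],[0,0,0,0,0,0,1]]
  ],
  "grip_force": 35
}}

```text
clock: 29.9
tcp_pos: [0.3618, -0.3522, 0.0195]
eef_rot: [-3.126, -0.002, -1.089]
force: [-0.3, -0.5, -0.3]
opening: 0.0742
finger_force: 0.0
```

Call:
{"fn": "step_arm", "kwargs": {
  "rows": [
    [[0,0,0,0,0,0,1],[0,0,0,0,0,0,1],[0,0,0,0,0,0,1],[0,0,0,0,0,0,1]]
  ]
}}

```text
clock: 30.3
tcp_pos: [0.3612, -0.352, 0.0188]
eef_rot: [-3.126, -0.0, -1.09]
force: [1.1, 0.5, 3.0]
opening: 0.0475
finger_force: 34.9
```

Call:
{"fn": "step_arm", "kwargs": {
  "rows": [
    [[0,0,0.1,0,0,0,1],[0,0,0.2,0,0,0,1],[0,0,0.2,0,0,0,1],[0,0,0.2,0,0,0,1],[0,0,0.2,0,0,0,1],[0,0,0.15,0,0,0,1],[0,0,0,0,0,0,1]]
  ]
}}

```text
clock: 31.0
tcp_pos: [0.362, -0.3536, 0.2318]
eef_rot: [-3.124, -0.006, -1.09]
force: [-0.2, -1.0, -1.0]
opening: 0.0479
finger_force: 34.9
```

```bash
python3 -c "
from h import *
goto(.6695,.0175,.225,14.2)"
```

```text
t 31.0 at [ 0.362  -0.3536  0.2318] [-179.    -0.4  -62.5] op 0.0479 j [ 0.28  0.66  0.69  1.98 -0.65  0.73 -1.29]
 move units [ 1.537  1.855 -0.034] turn z 0.4259 (76.7 deg) dist mm 482
```

Call:
{"fn": "step_arm", "kwargs": {
  "rows": [
    [[0.128,0.1545,0,0,0,0.0355,1],[0.128,0.1545,0,0,0,0.0355,1],[0.128,0.1545,0,0,0,0.0355,1],[0.128,0.1545,0,0,0,0.0355,1],[0.128,0.1545,0,0,0,0.0355,1],[0.128,0.1545,0,0,0,0.0355,1]]
  ]
}}

```text
clock: 31.6
tcp_pos: [0.5147, -0.1645, 0.2271]
eef_rot: [-3.126, 0.003, -0.416]
force: [1.1, -0.2, -1.1]
opening: 0.0477
finger_force: 34.9
```

Call:
{"fn": "step_arm", "kwargs": {
  "rows": [
    [[0.128,0.1545,0,0,0,0.0355,1],[0.128,0.1545,0,0,0,0.0355,1],[0.128,0.1545,0,0,0,0.0355,1],[0.128,0.1545,0,0,0,0.0355,1],[0.128,0.1545,0,0,0,0.0355,1],[0.128,0.1545,0,0,0,0.0355,1],[0,0,0,0,0,0,1],[0,0,0,0,0,0,1]]
  ]
}}

```text
clock: 32.4
tcp_pos: [0.6674, 0.0201, 0.2262]
eef_rot: [-3.124, 0.003, 0.25]
force: [-1.2, -0.1, -2.9]
opening: 0.0477
finger_force: 34.9
```

```bash
python3 - <<'E'
from h import *
goto(.6695,.0175,.195,14.2)
far([get_obs()["tcp_pos"][2]+.013,.176],[.037,.037])
E
```

```text
t 32.4 at [0.6674 0.0201 0.2262] [-179.     0.2   14.3] op 0.0477 j [-0.29  0.81  0.4   1.46 -0.37  0.96 -1.1 ]
 move units [ 0.011 -0.013 -0.156] turn z -0.0006 (-0.1 deg) dist mm 31
255 166 [[0.6837, 0.0323], [0.6713, 0.0349]]
255 176 [[0.6797, 0.0314], [0.6652, 0.0334]]
295 145 [[0.6957, 0.019], [0.6897, 0.0145]]
295 166 [[0.6877, 0.0168], [0.6774, 0.0112]]
295 177 [[0.6834, 0.0156], [0.6708, 0.0094]]
295 212 [[0.6689, 0.0116], [0.6488, 0.0033]]
```

Call:
{"fn": "step_arm", "kwargs": {
  "rows": [
    [[0.01,-0.013,-0.04,0,0,0,1],[0,0,-0.04,0,0,0,1],[0,0,-0.03,0,0,0,1],[0,0,-0.02,0,0,0,1],[0,0,-0.01,0,0,0,1],[0,0,0,0,0,0,1],[0,0,0,0,0,0,1]]
  ]
}}

```text
clock: 33.15
tcp_pos: [0.6704, 0.0163, 0.2008]
eef_rot: [-3.126, -0.0, 0.248]
force: [0.6, -0.0, -1.0]
opening: 0.0476
finger_force: 34.9
```

```bash
python3 -c "
from h import *
goto(.6695,.0175,.195,14.2);print(get_obs()['force'])"
```

```text
t 33.1 at [0.6704 0.0163 0.2008] [-179.1   -0.    14.2] op 0.0476 j [-0.28  0.84  0.39  1.48 -0.39  0.9  -1.09]
 move units [-0.004  0.006 -0.029] turn z -0.0001 (-0.0 deg) dist mm 6
[ 0.59132358 -0.01133318 -1.01000662]
```

Call:
{"fn": "step_arm", "kwargs": {
  "rows": [
    [[0,0.004,-0.018,0,0,0,1],[0,0,-0.01,0,0,0,1],[0,0,0,0,0,0,1],[0,0,0,0,0,0,0.45],[0,0,0,0,0,0,0.2],[0,0,0,0,0,0,0],[0,0,0.1,0,0,0,0],[0,0,0.2,0,0,0,0]]
  ]
}}

```text
clock: 33.95
tcp_pos: [0.6681, 0.0175, 0.2525]
eef_rot: [-3.124, 0.007, 0.248]
force: [-0.3, 0.5, -0.4]
opening: 0.0782
finger_force: 0.0
```

Call:
{"fn": "step_arm", "kwargs": {
  "rows": [
    [[-0.131,0.13,0,0,0,0.0143,0],[-0.131,0.13,0,0,0,0.0143,0],[-0.131,0.13,0,0,0,0.0143,0],[-0.131,0.13,0,0,0,0.0143,0],[-0.131,0.13,0,0,0,0.0143,0],[-0.131,0.13,0,0,0,0.0143,0],[-0.131,0.13,0,0,0,0.0143,0],[-0.131,0.13,-0.1,0,0,0.0143,0.2]]
  ]
}}

```text
clock: 34.75
tcp_pos: [0.4614, 0.2266, 0.2369]
eef_rot: [-3.127, -0.006, 0.609]
force: [-0.3, 0.9, -0.3]
opening: 0.0824
finger_force: 0.0
```

Call:
{"fn": "step_arm", "kwargs": {
  "rows": [
    [[-0.131,0.13,-0.1,0,0,0.0143,0.2],[-0.131,0.13,-0.15,0,0,0.0143,0.2],[-0.131,0.13,-0.15,0,0,0.0143,0.2],[-0.131,0.13,-0.1,0,0,0.0143,0.2],[0,0,0,0,0,0,0.2],[0,0,0,0,0,0,0.2]]
  ]
}}

```text
clock: 35.35
tcp_pos: [0.3556, 0.3295, 0.1348]
eef_rot: [-3.126, 0.0, 0.789]
force: [0.3, 0.3, 0.8]
opening: 0.0706
finger_force: 0.0
```

```bash
python3 - <<'E'
from h import *
goto(.355,.329,.030,45)
cal,im,hsv=grab("wrist"); H,S,V=cv2.split(hsv); cv2.imwrite("pics/w5.png",im[:,:,::-1])
for c in comps((H>17)&(H<30)&(S>85)&(V>80),500,1e5):
    r=rect(cast(cal,c,.006)); print(c.mean(0).round(),r[0].round(4),r[1].round(4),r[2],r[3])
E
```

```text
t 35.4 at [0.3556 0.3295 0.1348] [-179.1    0.    45.2] op 0.0706 j [-0.95  0.72  0.18  2.09 -0.4   0.36 -1.21]
 move units [-0.003 -0.002 -0.524] turn z -0.0010 (-0.2 deg) dist mm 105
[379. 374.] [0.2985 0.1045] [0.3115 0.0895] [389.   22.4] -43.8
[436. 322.] [0.3789 0.119 ] [0.3781 0.1191] [78.6 27.4] 61.7
[116. 321.] [0.1374 0.3528] [0.1378 0.3521] [80.7 29.2] 29.2
[275. 195.] [0.3594 0.3347] [0.3577 0.3343] [80.6 77.4] -26.9
[517. 122.] [0.5513 0.2325] [0.5514 0.2319] [97.  8.] -71.9
[495.  81.] [0.557  0.2783] [0.5538 0.2774] [46.9 33.7] -49.0
[539.  68.] [0.5886 0.2595] [0.5865 0.2595] [46.4 20.9] -56.9
[306.   8.] [0.4742 0.4203] [0.4824 0.4166] [71.  21.8] -44.7
```

View pics/w5.png

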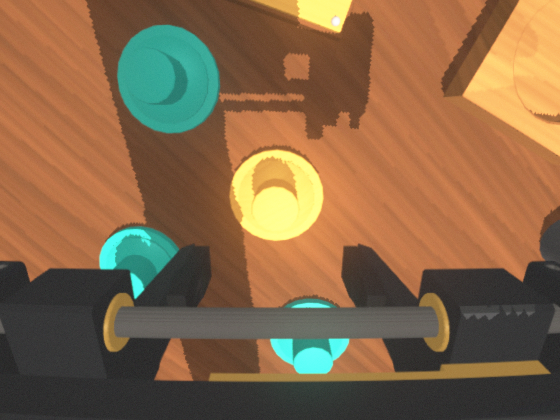

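Rosette: flange ellipse centred at about (277,194), neck top at about (275,208). The turquoise decoys at (140,260) and (310,330) are clear of the grasp.

```bash
python3 - <<'E'
from h import *
cal=cams.get_calibration("wrist")
print(cast(cal,[(277,194),(231,194),(323,194)],.008), cast(cal,[(275,208),(251,208),(299,208)],.044))
print("decoys",cast(cal,[(168,78)],.008),cast(cal,[(310,350)],.044))
goto(.355,.329,.030,45)
E
```

```text
[[0.36067502 0.33329583]
 [0.33146992 0.36220396]
 [0.38975999 0.3045381 ]] [[0.35878328 0.33298689]
 [0.3454601  0.3461464 ]
 [0.37207066 0.31986076]]
decoys [[0.3666539  0.46471846]] [[0.28456494 0.21310469]]
t 35.4 at [0.3569 0.3288 0.1353] [-1.792e+02 -1.000e-01  4.510e+01] op 0.0702 j [-0.94  0.72  0.19  2.09 -0.4   0.36 -1.21]
 move units [-0.009  0.001 -0.527] turn z -0.0003 (-0.1 deg) dist mm 105
```

Call:
{"fn": "step_arm", "kwargs": {
  "rows": [
    [[0.013,0.021,-0.1,-0.0035,-0.0035,0,0.2],[0,0,-0.13,0,0,0,0.25],[0,0,-0.13,0,0,0,0.3],[0,0,-0.1,0,0,0,0.3],[0,0,-0.045,0,0,0,0.3],[0,0,0,0,0,0,0.3],[0,0,0,0,0,0,0.3]]
  ],
  "grip_force": 30
}}

```text
clock: 36.1
tcp_pos: [0.3595, 0.333, 0.0348]
eef_rot: [3.141, -0.001, 0.786]
force: [-0.7, 0.3, 0.6]
opening: 0.0616
finger_force: 0.0
```

```bash
python3 -c "
from h import *
goto(.3595,.333,.031,45)"
```

```text
t 36.1 at [0.3595 0.333  0.0348] [ 1.8e+02 -1.0e-01  4.5e+01] op 0.0616 j [-0.88  0.92  0.07  2.11 -0.44  0.13 -1.19]
 move units [-0.    -0.    -0.019] turn z -0.0002 (-0.0 deg) dist mm 4
```

Call:
{"fn": "step_arm", "kwargs": {
  "rows": [
    [[0,0,-0.018,0,0,0,0.35],[0,0,0,0,0,0,0.5],[0,0,0,0,0,0,1],[0,0,0,0,0,0,1],[0,0,0,0,0,0,1],[0,0,0,0,0,0,1],[0,0,0,0,0,0,1]]
  ]
}}

```text
clock: 36.8
tcp_pos: [0.3582, 0.3337, 0.0307]
eef_rot: [-3.141, -0.0, 0.788]
force: [-1.4, 1.5, 5.1]
opening: 0.0372
finger_force: 30.0
```

Call:
{"fn": "step_arm", "kwargs": {
  "rows": [
    [[0,0,0.1,0,0,0,1],[0,0,0.15,0,0,0,1],[0.05,-0.015,0.05,0,0,0,1],[0.17,-0.053,0,0,0,0,1],[0.17,-0.053,0,0,0,0,1],[0.17,-0.053,0,0,0,0,1],[0.17,-0.053,0,0,0,0,1],[0.17,-0.053,0,0,0,0,1]]
  ]
}}

```text
clock: 37.6
tcp_pos: [0.5389, 0.2759, 0.0894]
eef_rot: [-3.141, 0.003, 0.787]
force: [0.4, 0.3, -4.7]
opening: 0.0373
finger_force: 30.0
```

Call:
{"fn": "step_arm", "kwargs": {
  "rows": [
    [[0.17,-0.053,0,0,0,0,1],[0.11,-0.036,0,0,0,0,1],[0,0,0,0,0,0,1],[0,0,0,0,0,0,1]]
  ]
}}

```text
clock: 38.0
tcp_pos: [0.5933, 0.2585, 0.089]
eef_rot: [-3.14, 0.003, 0.786]
force: [-0.6, 0.3, -4.4]
opening: 0.0374
finger_force: 30.0
```

```bash
python3 - <<'E'
from h import *
goto(.5965,.259,.050,45)
cal,im,hsv=grab("wrist"); cv2.imwrite("pics/w6.png",im[:,:,::-1])
E
```

```text
t 38.0 at [0.5933 0.2585 0.089 ] [-179.9    0.2   45. ] op 0.0374 j [-0.59  0.94  0.2   1.62 -0.28  0.62 -1.02]
 move units [ 0.016  0.003 -0.195] turn z -0.0002 (-0.0 deg) dist mm 39
```

View pics/w6.png

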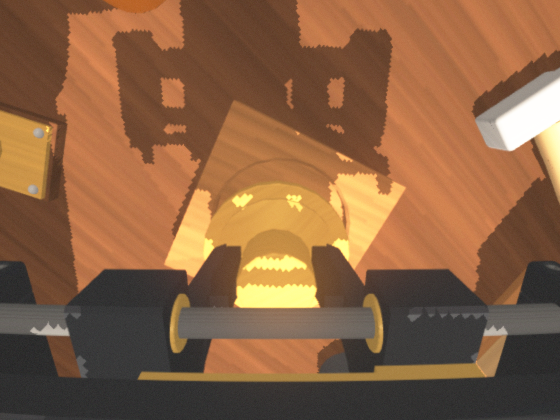

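```bash
python3 - <<'E'
from h import *
cal=cams.get_calibration("wrist"); im=cv2.imread("pics/w6.png")
v=cv2.resize(im[80:290,150:420],None,fx=2.8,fy=2.8,interpolation=cv2.INTER_CUBIC); cv2.imwrite("pics/w6c.png",v)
w=cast(cal,[(234,100),(405,186),(165,264)],.03); print(w.round(4))
A,B,D=w; print("AB",np.linalg.norm(A-B),"AD",np.linalg.norm(A-D))
e=(B-A)/np.linalg.norm(B-A); 
for s in (1,-1):
    n=np.array([-e[1],e[0]])*s
    if n@(D-A)>0: print("centre from AB",(A+B)/2+n*.062,"yaw",np.degrees(np.arctan2(e[1],e[0])),"ang",np.degrees(np.arccos(e@(D-A)/np.linalg.norm(D-A))))
z=get_obs()["tcp_pos"][2]-.031+.008
print("flange far",cast(cal,[(276,184)],z),cast(cal,[(205,245),(348,245)],z))
E
```

```text
[[0.6332 0.336 ]
 [0.6738 0.2204]
 [0.5167 0.2955]]
AB 0.12241589964674181 AD 0.12331890932898222
centre from AB [0.5950028  0.25767348] yaw -70.66754824467793 ang 90.19694240363552
flange far [[0.6206541  0.28717186]] [[0.56709467 0.290416  ]
 [0.62460982 0.23334927]]
```

View pics/w6c.png

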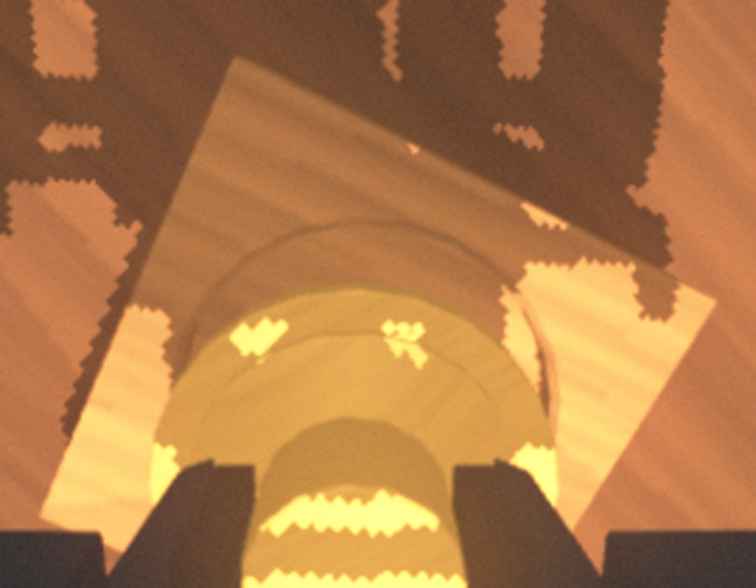

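The pocket's far rim is at about px (280,159). The flange's far edge is at about (276,183), and its left and right extents are (205,245) and (348,245).

```bash
python3 - <<'E'
from h import *
cal=cams.get_calibration("wrist"); z=get_obs()["tcp_pos"][2]-.031+.008
def circ(p):
    s=np.linalg.lstsq(np.c_[2*p,np.ones(len(p))],(p**2).sum(1),rcond=None)[0]; return s[:2].round(4),round(float(np.sqrt(s[2]+s[:2]@s[:2])),4)
f=lambda pts:np.array(pts)/2.8+[150,80]
print("pocket",circ(cast(cal,f([(190,345),(225,280),(290,235),(365,220),(440,236),(505,280),(545,345),(555,390)]),.03)))
print("flange",circ(cast(cal,f([(158,430),(185,370),(240,315),(300,293),(365,288),(430,303),(490,340),(530,385),(553,430)]),z)))
goto(.5955,.258,.05,45)
E
```

```text
pocket (array([0.5964, 0.2582]), 0.0454)
flange (array([0.5922, 0.2585]), 0.0411)
t 38.0 at [0.5924 0.2595 0.0891] [-179.9    0.2   45.1] op 0.0373 j [-0.59  0.94  0.2   1.62 -0.28  0.62 -1.02]
 move units [ 0.015 -0.007 -0.196] turn z -0.0007 (-0.1 deg) dist mm 39
```

Call:
{"fn": "step_arm", "kwargs": {
  "rows": [
    [[0.02,-0.002,-0.03,0,0,0,1],[0,0,-0.04,0,0,0,1],[0,0,-0.035,0,0,0,1],[0,0,0,0,0,0,1],[0,0,0,0,0,0,1]]
  ]
}}

```text
clock: 38.55
tcp_pos: [0.598, 0.2591, 0.0689]
eef_rot: [-3.141, 0.001, 0.787]
force: [0.7, 0.4, -4.1]
opening: 0.0373
finger_force: 30.0
```

```bash
python3 -c "
from h import *
goto(.5970,.2588,.05,45);print(get_obs()['force'])"
```

```text
t 38.5 at [0.598  0.2591 0.0689] [-1.80e+02  1.00e-01  4.51e+01] op 0.0373 j [-0.58  0.97  0.19  1.61 -0.29  0.59 -1.01]
 move units [-0.005 -0.001 -0.094] turn z -0.0007 (-0.1 deg) dist mm 19
[ 0.67775515  0.38977179 -4.08545143]
```

Call:
{"fn": "step_arm", "kwargs": {
  "rows": [
    [[-0.005,-0.001,-0.03,0,0,0,1],[0,0,-0.03,0,0,0,1],[0,0,-0.02,0,0,0,1],[0,0,-0.01,0,0,0,1],[0,0,0,0,0,0,1],[0,0,0,0,0,0,1]]
  ]
}}

```text
clock: 39.15
tcp_pos: [0.5975, 0.2589, 0.0514]
eef_rot: [3.142, -0.0, 0.787]
force: [0.6, 0.5, -4.1]
opening: 0.0373
finger_force: 30.0
```

```bash
python3 -c "
from h import *
goto(.5970,.2588,.049,45);print(get_obs()['force'])"
```

```text
t 39.1 at [0.5975 0.2589 0.0514] [180.   -0.   45.1] op 0.0373 j [-0.58  0.99  0.19  1.61 -0.29  0.56 -1.01]
 move units [-0.003 -0.    -0.012] turn z -0.0006 (-0.1 deg) dist mm 2
[ 0.56538291  0.53853335 -4.1443225 ]
```

Call:
{"fn": "step_arm", "kwargs": {
  "rows": [
    [[0,0,-0.012,0,0,0,1],[0,0,0,0,0,0,1],[0,0,0,0,0,0,0.5],[0,0,0,0,0,0,0.4],[0,0,0,0,0,0,0.4],[0,0,0.1,0,0,0,0.4],[0,0,0.2,0,0,0,0.2],[0,0,0.2,0,0,0,0]]
  ]
}}

```text
clock: 39.95
tcp_pos: [0.5971, 0.2587, 0.1498]
eef_rot: [-3.141, 0.001, 0.787]
force: [0.0, 0.6, -0.2]
opening: 0.0666
finger_force: 0.0
```

Call:
{"fn": "step_arm", "kwargs": {
  "rows": [
    [[-0.056,0.093,0,0,0,0.039,0],[-0.056,0.093,0,0,0,0.039,0],[-0.056,0.093,0,0,0,0.039,0],[-0.056,0.093,0,0,0,0.039,0],[-0.056,0.093,0,0,0,0.039,0],[-0.056,0.093,0,0,0,0.039,0],[-0.056,0.093,0,0,0,0.039,0],[-0.056,0.093,0,0,0,0.039,0]]
  ]
}}

```text
clock: 40.75
tcp_pos: [0.5076, 0.4084, 0.1494]
eef_rot: [3.141, 0.0, 1.772]
force: [0.5, -0.0, 0.1]
opening: 0.0879
finger_force: 0.0
```

Call:
{"fn": "step_arm", "kwargs": {
  "rows": [
    [[-0.056,0.093,-0.05,0,0,0.039,0],[-0.056,0.093,-0.1,0,0,0.039,0],[0,0,0,0,0,0,0],[0,0,0,0,0,0,0]]
  ]
}}

```text
clock: 41.15
tcp_pos: [0.4857, 0.4441, 0.1191]
eef_rot: [-3.141, 0.001, 2.01]
force: [0.5, -0.5, 0.3]
opening: 0.088
finger_force: 0.0
```

```bash
python3 - <<'E'
from h import *
goto(.485,.445,.0145,115.3)
cal,im,hsv=grab("wrist"); H,S,V=cv2.split(hsv); cv2.imwrite("pics/w7.png",im[:,:,::-1])
for c in comps((H>17)&(H<32)&(S>85)&(V>80),1500,1e5):
    r=rect(cast(cal,c,.016)); print(c.mean(0).round(),r[0].round(4),r[1].round(4),r[2],r[3])
ct,it,ht=grab("top"); H,S,V=cv2.split(ht)
for c in comps((H>12)&(H<30)&(S>60)&(S<150)&(V>170),60,2500):
    if 100<c[:,1].mean()<300 and 90<c[:,0].mean()<300: r=rect(cast(ct,c,.016)); print("top",c.mean(0).round(),r[0].round(4),r[2],r[3])
E
```

```text
t 41.1 at [0.4857 0.4441 0.1191] [-1.800e+02  1.000e-01  1.152e+02] op 0.0880 j [-0.78  0.89 -0.06  1.56  0.08  0.69 -0.44]
 move units [-0.004  0.004 -0.523] turn z 0.0008 (0.1 deg) dist mm 105
[406. 374.] [0.6835 0.3438] [0.7017 0.3508] [329.2  20.6] 25.4
[277. 208.] [0.4891 0.4405] [0.4906 0.4373] [81.8 54.8] -63.9
top [130. 210.] [0.4934 0.4298] [63.9 59.3] -64.6
top [270. 165.] [0.6226 0.0056] [85.6 14. ] -77.4
top [186. 175.] [0.5964 0.2588] [125.5 123.7] 18.8
top [281. 125.] [ 0.7424 -0.029 ] [54.  29.9] 81.3
top [245. 119.] [0.7632 0.084 ] [59.6 27.1] 78.7
```

View pics/w7.png

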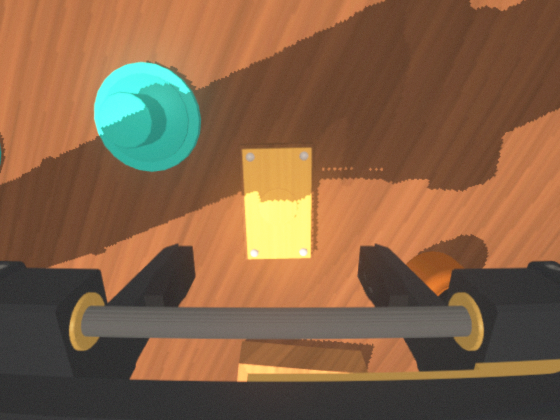

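Plaque corners are at (243,149), (311,148), (311,258) and (247,259). The turquoise flange at (147,117) and the oil jar at (435,270) are clear of the fingers.

```bash
python3 - <<'E'
from h import *
cal=cams.get_calibration("wrist")
w=cast(cal,[(243,149),(311,148),(311,258),(247,259)],.016); print(rect(w), w.mean(0))
print("oil",cast(cal,[(435,280)],.07))
goto(.485,.445,.0145,115.3)
E
```

```text
(array([0.48892151, 0.44503894]), array([0.48899724, 0.44458852]), array([94.7, 55.6]), -64.0) [0.48882154 0.44495834]
oil [[0.60353529 0.4580566 ]]
t 41.2 at [0.4874 0.4433 0.1199] [1.799e+02 1.000e-01 1.151e+02] op 0.0883 j [-0.78  0.89 -0.06  1.56  0.08  0.69 -0.44]
 move units [-0.012  0.009 -0.527] turn z 0.0013 (0.2 deg) dist mm 105
```

Call:
{"fn": "step_arm", "kwargs": {
  "rows": [
    [[0.0075,0.0085,-0.1,0,0,0.002,0],[0,0,-0.13,0,0,0,0],[0,0,-0.13,0,0,0,0],[0,0,-0.1,0,0,0,0],[0,0,-0.045,0,0,0,0],[0,0,-0.01,0,0,0,0],[0,0,0,0,0,0,0],[0,0,0,0,0,0,0]]
  ],
  "grip_force": 35
}}

```text
clock: 42.05
tcp_pos: [0.4879, 0.447, 0.0173]
eef_rot: [3.139, -0.0, 2.018]
force: [0.2, 0.8, 0.7]
opening: 0.0884
finger_force: 0.0
```

```bash
python3 -c "
from h import *
goto(.4889,.445,.0145,115.5);print(get_obs()['force'])"
```

```text
t 42.0 at [0.4879 0.447  0.0173] [179.9  -0.  115.6] op 0.0884 j [-0.78  1.04 -0.05  1.57  0.09  0.53 -0.44]
 move units [ 0.005 -0.01  -0.014] turn z -0.0007 (-0.1 deg) dist mm 4
[0.23430741 0.81305175 0.73314456]
```

Call:
{"fn": "step_arm", "kwargs": {
  "rows": [
    [[0.005,-0.005,-0.013,0,0,0,0],[0,0,0,0,0,0,0.3],[0,0,0,0,0,0,1],[0,0,0,0,0,0,1],[0,0,0,0,0,0,1],[0,0,0,0,0,0,1],[0,0,0,0,0,0,1]]
  ]
}}

```text
clock: 42.75
tcp_pos: [0.4877, 0.4455, 0.0134]
eef_rot: [-3.141, 0.0, 2.019]
force: [-2.0, -0.1, 1.8]
opening: 0.0596
finger_force: 35.0
```

Call:
{"fn": "step_arm", "kwargs": {
  "rows": [
    [[0,0,0.1,0,0,0,1],[0,0,0.2,0,0,0,1],[0,0,0.2,0,0,0,1],[0,0,0.15,0,0,0,1],[-0.018,-0.2,0,0,0,-0.035,1],[-0.018,-0.2,0,0,0,-0.035,1],[-0.018,-0.2,0,0,0,-0.035,1],[-0.018,-0.2,0,0,0,-0.035,1]]
  ]
}}

```text
clock: 43.55
tcp_pos: [0.4731, 0.2839, 0.1432]
eef_rot: [3.141, 0.0, 1.575]
force: [0.9, -1.1, -3.3]
opening: 0.0599
finger_force: 35.0
```

Call:
{"fn": "step_arm", "kwargs": {
  "rows": [
    [[-0.018,-0.2,0,0,0,-0.035,1],[-0.018,-0.2,0,0,0,-0.035,1],[-0.018,-0.2,0,0,0,-0.035,1],[-0.018,-0.2,0,0,0,-0.035,1],[-0.018,-0.2,0,0,0,-0.035,1],[-0.018,-0.2,0,0,0,-0.035,1],[-0.018,-0.2,0,0,0,-0.035,1]]
  ]
}}

```text
clock: 44.25
tcp_pos: [0.4482, 0.0041, 0.1433]
eef_rot: [3.141, -0.0, 0.805]
force: [0.4, -0.7, -2.4]
opening: 0.0595
finger_force: 35.0
```

```bash
python3 -c "
from h import *
goto(.58,-.267,.15,-7.8)"
```

```text
t 44.2 at [0.4482 0.0041 0.1433] [180.   -0.   46.1] op 0.0595 j [-0.17  0.67  0.1   2.19 -0.21  0.28 -0.66]
 move units [ 0.659 -1.355  0.034] turn z -0.2996 (-53.9 deg) dist mm 301
```

Call:
{"fn": "step_arm", "kwargs": {
  "rows": [
    [[0.082,-0.169,0.02,0,0,-0.0375,1],[0.082,-0.169,0.02,0,0,-0.0375,1],[0.082,-0.169,0.02,0,0,-0.0375,1],[0.082,-0.169,0.02,0,0,-0.0375,1],[0.082,-0.169,0.02,0,0,-0.0375,1],[0.082,-0.169,0.02,0,0,-0.0375,1],[0.082,-0.169,0.02,0,0,-0.0375,1],[0.082,-0.169,0.02,0,0,-0.0375,1]]
  ]
}}

```text
clock: 45.05
tcp_pos: [0.5799, -0.2659, 0.1752]
eef_rot: [-3.141, 0.001, -0.138]
force: [0.3, 0.4, -1.3]
opening: 0.0598
finger_force: 35.0
```

Call:
{"fn": "step_arm", "kwargs": {
  "rows": [
    [[0,0,0,-0.0047,-0.0344,0,1],[0,0,0,-0.0047,-0.0344,0,1],[0,0,0,-0.0047,-0.0344,0,1],[0,0,0,-0.0047,-0.0344,0,1],[0,0,0,0,0,0,1],[0,0,0,0,0,0,1]]
  ]
}}

```text
clock: 45.65
tcp_pos: [0.5831, -0.2639, 0.1758]
eef_rot: [-3.132, -0.405, -0.134]
force: [0.0, 0.7, -2.4]
opening: 0.0596
finger_force: 35.0
```

```bash
python3 - <<'E'
from h import *
goto(.58,-.267,.17,-7.8)
cal,im,hsv=grab("wrist"); cv2.imwrite("pics/w8.png",im[:,:,::-1])
E
```

```text
t 45.6 at [ 0.5831 -0.2639  0.1758] [-179.4  -23.2   -7.7] op 0.0596 j [ 0.45  0.71 -0.06  1.97 -0.78  0.11 -0.53]
 move units [-0.016 -0.015 -0.029] turn z -0.0006 (-0.1 deg) dist mm 7
```

View pics/w8.png

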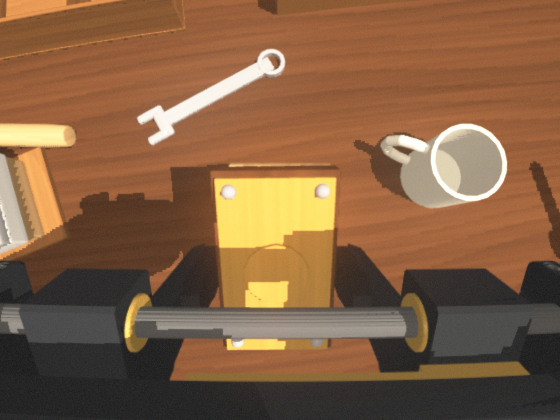

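Wrist view: the plaque is held squarely with the deck's top edge just visible at row 165. The tilt is 23.2°, so I correct it and move to an approach point above the seat.

Call:
{"fn": "step_arm", "kwargs": {
  "rows": [
    [[-0.027,0,-0.088,-0.0014,-0.0099,0,1],[-0.027,0,-0.088,0,0,0,1],[-0.027,0,-0.088,0,0,0,1],[0,0,0,0,0,0,1],[0,0,0,0,0,0,1]]
  ]
}}

```text
clock: 46.2
tcp_pos: [0.5803, -0.2727, 0.1401]
eef_rot: [-3.119, -0.401, -0.132]
force: [-0.1, -0.4, -2.4]
opening: 0.0595
finger_force: 35.0
```

```bash
python3 - <<'E'
from h import *
goto(.5668,-.2638,.1231,-7.8)
c,im,h=grab("scene"); v=cv2.resize(im[110:300,90:330],None,fx=3,fy=3,interpolation=cv2.INTER_CUBIC); cv2.imwrite("pics/s2.png",v[:,:,::-1])
E
```

```text
t 46.2 at [ 0.5803 -0.2727  0.1401] [-178.7  -23.    -7.6] op 0.0595 j [ 0.53  0.78 -0.15  1.97 -1.    0.04 -0.27]
 move units [-0.068  0.045 -0.085] turn z -0.0014 (-0.2 deg) dist mm 23
```

Limits on j5 and j6 cap the tilt near 23°. I'll bring it to about 17°, set the plaque's lower edge by the ledge, and let it settle flat.

Call:
{"fn": "step_arm", "kwargs": {
  "rows": [
    [[0.02,0,0.1,0.0023,0.0165,0,1],[0.02,0,0.05,0.0023,0.0165,0,1],[0,0,0,0,0,0,1],[0,0,0,0,0,0,1]]
  ]
}}

```text
clock: 46.65
tcp_pos: [0.5872, -0.2716, 0.163]
eef_rot: [-3.118, -0.31, -0.128]
force: [-0.9, -0.8, -3.4]
opening: 0.0593
finger_force: 35.0
```

```bash
python3 - <<'E'
from h import *
goto(.5953,-.2677,.105,-7.8)
E
```

```text
t 46.6 at [ 0.5872 -0.2716  0.163 ] [-178.6  -17.8   -7.4] op 0.0593 j [ 0.27  0.77  0.25  1.87 -0.93  0.36 -0.41]
 move units [ 0.04   0.019 -0.29 ] turn z -0.0025 (-0.4 deg) dist mm 59
```

View pics/s2.png

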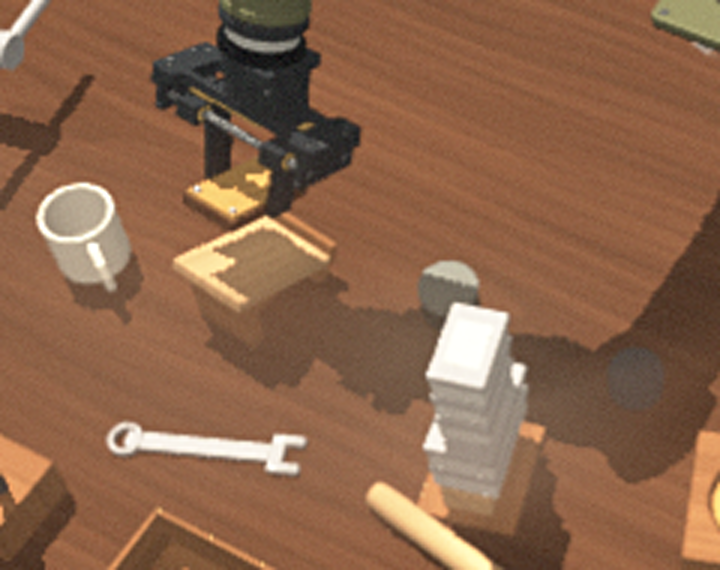

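Scene crop: five tins stand in one column at (470,410). The plaque is above the easel, whose ledge is at the robot's end (300,235). Continue down.

Call:
{"fn": "step_arm", "kwargs": {
  "rows": [
    [[0.02,0.01,-0.07,-0.007,0.001,-0.0045,1],[0.02,0.01,-0.07,0,0,0,1],[0,0,-0.07,0,0,0,1],[0,0,-0.07,0,0,0,1],[0,0,0,0,0,0,1],[0,0,0,0,0,0,1]]
  ]
}}

```text
clock: 47.25
tcp_pos: [0.5935, -0.269, 0.1065]
eef_rot: [-3.139, -0.308, -0.141]
force: [-0.5, -1.3, -2.2]
opening: 0.0597
finger_force: 35.0
```

```bash
python3 - <<'E'
from h import *
goto(.5953,-.2677,.0624,-7.8)
E
```

```text
t 47.2 at [ 0.5935 -0.269   0.1065] [-179.8  -17.6   -8.1] op 0.0597 j [ 0.33  0.85  0.1   1.89 -0.95  0.19 -0.4 ]
 move units [ 0.009  0.007 -0.22 ] turn z 0.0014 (0.3 deg) dist mm 44
```

Call:
{"fn": "step_arm", "kwargs": {
  "rows": [
    [[0.015,0.007,-0.05,0.0015,0.011,0,1],[0,0,-0.06,0,0,0,1],[0,0,-0.05,0,0,0,1],[0,0,-0.03,0,0,0,1],[0,0,0,0,0,0,1],[0,0,0,0,0,0,1]]
  ]
}}

```text
clock: 47.85
tcp_pos: [0.5989, -0.2675, 0.0714]
eef_rot: [-3.14, -0.278, -0.138]
force: [-1.3, 1.8, 11.3]
opening: 0.0597
finger_force: 37.6
```

```bash
python3 - <<'E'
from h import *
goto(.596,-.2677,.0615,-7.8); print(get_obs()["force"],get_obs()["finger_force"])
cal,im,hsv=grab("wrist"); cv2.imwrite("pics/w9.png",im[:,:,::-1])
c,im,h=grab("scene"); v=cv2.resize(im[150:240,120:240],None,fx=5,fy=5,interpolation=cv2.INTER_CUBIC); cv2.imwrite("pics/s3.png",v[:,:,::-1])
E
```

```text
t 47.9 at [ 0.5989 -0.2675  0.0714] [-179.9  -15.9   -7.9] op 0.0597 j [ 0.33  0.91  0.1   1.86 -0.94  0.18 -0.42]
 move units [-0.014 -0.001 -0.049] turn z 0.0007 (0.1 deg) dist mm 10
[-1.27545036  1.79679283 11.27968385] 37.582114861143054
```

View pics/s3.png

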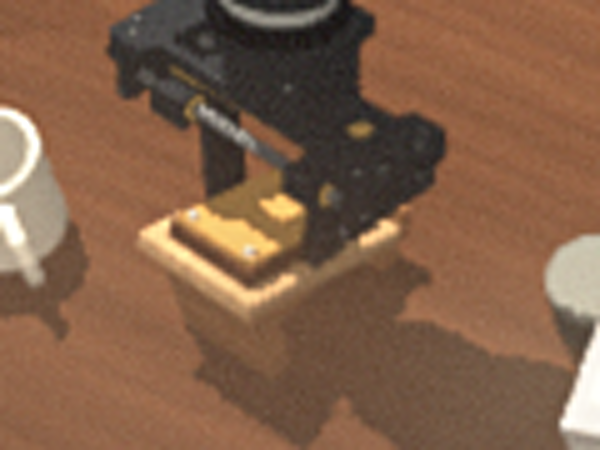

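I've used up the picture budget, so it's numbers only from here. The plaque's upper edge met the deck and the plaque pivoted flat in the grip. Loosen the grip and slide it down-slope to the ledge.

Call:
{"fn": "step_arm", "kwargs": {
  "rows": [
    [[0,0,0.01,0,0,0,1],[0,0,0,0,0,0,1],[-0.013,0.002,-0.006,0,0,0,1],[-0.013,0.002,-0.006,0,0,0,1],[-0.013,0.002,-0.006,0,0,0,1],[0,0,0,0,0,0,1]]
  ],
  "grip_force": 10
}}

```text
clock: 48.55
tcp_pos: [0.5887, -0.2666, 0.0669]
eef_rot: [-3.141, -0.272, -0.139]
force: [-0.9, 0.2, -0.8]
opening: 0.0598
finger_force: 10.4
```

```bash
cat > deck.py <<'E'
from h import *
def deck(cal,P,yaw=np.radians(-7.8)):
    o,d=rays(cal,P); a=np.radians(25); c,s=np.cos(yaw),np.sin(yaw)
    n=np.array([-np.sin(a)*c,-np.sin(a)*s,np.cos(a)]); up=np.array([np.cos(a)*c,np.cos(a)*s,np.sin(a)]); lat=np.array([-s,c,0])
    S=np.array([.593,-.2674,.0545]); p0=S+.016*n
    X=o+d*(((p0-o)@n)/(d@n))[:,None]-p0
    return np.c_[X@up,X@lat]
def look():
    for cam in ("top","scene"):
        cal,im,hsv=grab(cam); H,S,V=cv2.split(hsv)
        for c in comps((H>17)&(H<32)&(S>118)&(V>90),20,4000):
            x,y=c.mean(0); q=deck(cal,c)
            if np.abs(q.mean(0)).max()<.09: r=rect(q); print(cam,c.mean(0).round(),r[0].round(4),r[2],r[3],"min/max",q.min(0).round(3),q.max(0).round(3))
E
python3 -c "
from deck import *
goto(.59,-.2677,.0615,-7.8); print(get_obs()['force'],get_obs()['finger_force']); look()"
```

```text
t 48.5 at [ 0.5887 -0.2666  0.0669] [-179.9  -15.6   -8. ] op 0.0598 j [ 0.35  0.91  0.07  1.88 -0.94  0.15 -0.41]
 move units [ 0.007 -0.006 -0.027] turn z 0.0010 (0.2 deg) dist mm 6
[-0.88805874  0.18240225 -0.81932435] 10.449060036189621
scene [168. 194.] [0.041  0.0012] [24.5 23.4] -45.6 min/max [ 0.028 -0.014] [0.049 0.015]
```

Call:
{"fn": "step_arm", "kwargs": {
  "rows": [
    [[-0.008,0.001,-0.004,0,0,0,1],[-0.008,0.001,-0.004,0,0,0,1],[0,0,0,0,0,0,1]]
  ]
}}

```text
clock: 48.95
tcp_pos: [0.5872, -0.2662, 0.066]
eef_rot: [-3.141, -0.275, -0.138]
force: [1.8, -1.3, 1.1]
opening: 0.06
finger_force: 11.0
```

```bash
python3 -c "
from deck import *
goto(.59,-.2677,.0615,-7.8); print(get_obs()['force'],get_obs()['finger_force'])"
```

```text
t 49.0 at [ 0.5872 -0.2662  0.066 ] [-180.   -15.8   -7.9] op 0.0600 j [ 0.36  0.91  0.05  1.89 -0.94  0.13 -0.4 ]
 move units [ 0.014 -0.007 -0.023] turn z 0.0007 (0.1 deg) dist mm 6
[ 1.80147861 -1.31209068  1.08678676] 11.008967764373665
```

Call:
{"fn": "step_arm", "kwargs": {
  "rows": [
    [[0,0,0,0,0,0,0.2],[0,0,0,0,0,0,0],[0,0,0,0,0,0,0],[-0.02,0.003,0.07,0,0,0,0],[-0.04,0.006,0.14,0,0,0,0],[-0.06,0,0.2,0,0,0,0],[-0.1,0,0.2,0,0.03,0,0],[-0.1,-0.1,0.1,0,0.03,0,0]]
  ]
}}

```text
clock: 49.75
tcp_pos: [0.5253, -0.2815, 0.2054]
eef_rot: [3.121, -0.098, -0.13]
force: [2.1, -0.5, -1.4]
opening: 0.088
finger_force: 0.0
```

Call:
{"fn": "step_arm", "kwargs": {
  "rows": [
    [[-0.1,-0.2,0.1,0,0.02,0,0],[-0.1,-0.2,0,0,0,0,0],[-0.1,-0.2,0,0,0,0,0],[-0.1,-0.2,0,0,0,0,0],[-0.1,-0.2,0,0,0,0,0],[-0.1,-0.2,0,0,0,0,0],[-0.1,-0.2,0,0,0,0,0],[0,0,0,0,0,0,0]]
  ]
}}

```text
clock: 50.55
tcp_pos: [0.3784, -0.5708, 0.2234]
eef_rot: [3.104, -0.035, -0.142]
force: [-0.6, 0.7, -0.4]
opening: 0.0882
finger_force: 0.0
```

```bash
python3 - <<'E'
from deck import *
goto(.59,-.2677,.0615,-7.8); look()
for cam in ("top","scene"):
    cal,im,hsv=grab(cam); H,S,V=cv2.split(hsv)
    for c in comps((S<70)&(V>120),60,4000):
        for z in (.208,):
            r=rect(cast(cal,c,z))
            if abs(r[0][0]-.67)<.05 and abs(r[0][1]-.0175)<.05: print(cam,"stack",c.mean(0).round(),r[0].round(4),r[2],r[3])
    for c in comps((H>17)&(H<32)&(S>95)&(V>120),60,4000):
        for z in (.026,.062):
            r=rect(cast(cal,c,z))
            if np.hypot(*(r[0]-[.596,.2582]))<.07: print(cam,"rosette",z,c.mean(0).round(),r[0].round(4),r[2])
E
```

```text
t 50.5 at [ 0.3784 -0.5708  0.2234] [177.8  -2.   -8.1] op 0.0882 j [ 0.63  0.85  0.59  1.47 -0.55  0.93 -0.34]
 move units [ 1.058  1.516 -0.81 ] turn z 0.0019 (0.3 deg) dist mm 404
top [361. 175.] [-0.01    0.0079] [50.2 40.5] 8.9 min/max [-0.037 -0.015] [0.015 0.027]
scene [176. 191.] [0.0092 0.0016] [76.2 50.1] 1.3 min/max [-0.029 -0.024] [0.047 0.027]
top stack [267. 137.] [ 0.6483 -0.0009] [131.3  98.2] 15.8
top rosette 0.026 [185. 174.] [0.5948 0.2563] [82.  81.9]
top rosette 0.062 [185. 174.] [0.587 0.249] [79.7 79.6]
scene stack [248. 242.] [0.7057 0.0468] [170.8  77.7] 29.5
scene rosette 0.026 [343. 278.] [0.5963 0.2566] [81.9 75.1]
scene rosette 0.062 [343. 278.] [0.6142 0.2612] [79.5 72.8]
```

```bash
python3 - <<'E'
from deck import *
for cam in ("top","scene"):
    cal,im,hsv=grab(cam); H,S,V=cv2.split(hsv)
    p=proj(cal,[[.67,.0175,.208]])[0]; print(cam,"expected lid px",p.round(1))
    for v in (235,243,246):
        for c in comps((S<40)&(V>=v),15,3000):
            if np.hypot(*(c.mean(0)-p))<25: r=rect(cast(cal,c,.208)); print(v,c.mean(0).round(),r[0].round(4),r[2],r[3])
    for nm,P in (("lid corners",[(.67+np.cos(a)*x-np.sin(a)*y,.0175+np.sin(a)*x+np.cos(a)*y,.208) for a in [np.radians(14.2)] for x,y in [(.037,.024),(.037,-.024),(-.037,-.024),(-.037,.024)]]),): 
        q=proj(cal,P); print(q.round(1).tolist(),[V[int(round(y)),int(round(x))] for x,y in (q-p)*.85+p],[ (int(V[int(round(y)),int(round(x))]),int(S[int(round(y)),int(round(x))])) for x,y in (q-p)*1.25+p])
E
```

```text
top expected lid px [264.7 129.1]
235 [265. 131.] [0.6661 0.0157] [71.5 46.9] 13.3
243 [266. 131.] [0.6662 0.0147] [68.8 44.5] 12.7
246 [266. 131.] [0.6655 0.0132] [52.6 42. ] 12.7
[[252.0, 118.3], [269.9, 113.6], [277.4, 140.1], [259.4, 144.9]] [np.uint8(245), np.uint8(232), np.uint8(243), np.uint8(239)] [(191, 123), (170, 131), (174, 130), (163, 22)]
scene expected lid px [245.3 224.8]
235 [245. 225.] [0.6689 0.0165] [70.  44.8] 14.3
243 [246. 224.] [0.6684 0.017 ] [69.9 43. ] 13.5
246 [246. 224.] [0.6682 0.0169] [69.1 42.4] 14.0
[[250.7, 239.9], [231.0, 235.6], [240.2, 210.3], [259.2, 214.2]] [np.uint8(241), np.uint8(255), np.uint8(253), np.uint8(254)] [(147, 42), (158, 118), (113, 47), (95, 110)]
```

The top lid sits at (.667–.669, .016), yaw about 14°, at the right height. That is within 4 mm and 1° of the stand, and the rosette and plaque check out too. Handing in.

```bash
python3 -c "
from rig import manip
print(manip.hand_in())"
```

```text
the job is handed in; nothing more can be done
None
```

I handed the job in at about 51 s: by the last camera checks, all five tins are in one column on the stand, the rosette is flat in the nest pocket and the plaque is on the easel against its ledge. The hand-in call gave no verdict, and I viewed 16 pictures, two over the limit of 14.

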